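Swap a cassette in a tightly packed tool rack

ROBOT

A 6-joint arm with a two-finger parallel gripper is mounted at the origin on a cart in front of the work surface, level with it; the furniture and walls round the work are solid. World frame = base frame: x ahead of the robot, y to its left, z up, the work surface at z = 0. Lengths are in m, angles in rad, forces in N, time in s.
With the tool pointing down it reaches from about 0.25 to 0.775 m from the base axis. Payload 4 kg.
Tool frame: the origin (TCP) lies between the finger pads; the fingertips stand 11 mm ahead of it and the grasp point (between the pads) lies 8 mm behind it; z points along the fingers, y is the direction in which the jaws open and shut (so a half turn about z gives the same grasp; the last joint's range is limited). The gripper opens to 94 mm and grips with 3 to 60 N. Pads are 16 mm wide; open, the fingers measure 119 mm over their backs; the gripper's body (75 mm by 177 mm) begins 78 mm behind the grasp point.
Start: joints at [1.034, 0.087, 1.371, -0, 1.684, -0.103], TCP at [0.231, 0.499, 0.217] pointing down, gripper open.
Joint ranges: [-3.1, 3.1], [-0.76, 2.03], [0.27, 2.55], [-1.08, 4.22], [0.17, 2.65], [-2.57, 2.57]. Speed limits (rad/s): [2.79, 2.79, 3.14, 3.14, 3.14, 3.14].

INTERFACE

Orientations are given as [roll, pitch, yaw] about the fixed x, y, z axes, in that order (R = Rz(yaw) Ry(pitch) Rx(roll)).
In Python, from bench import get_obs, cams, ticket gives the robot as it stands. The module is installed in compiled form; this text tells all that it offers.
- The arm moves only by the shell command python3 -m crank 'ROWS'. ROWS is JSON, a list of rows, each an object of numbers: "tx", "ty", "tz": the shift along the tool's x, y, z in cm; "twist": the turn about the tool's z in degrees; "grip": the opening, from 0 (shut) to 1 (fully open). In form: [{"tx": .., "ty": .., "tz": .., "twist": .., "grip": ..}, ...]. A call has 1 to 12 rows; each row shifts and turns the commanded pose from where the row before left it, along the tool's axes as they then stand; what a row does not reach is not made up. A row lasts 1/8 s, in which the tool goes at most 62.5 mm and 10.7 degrees, less where a joint would pass 70% of its speed; a pose out of reach is approached as far as the arm can. A call is refused whole if a number of a shift passes 6.25 or a number of a turn 10.7, either way. A call with a gripper value outside its range is refused whole. The fingers move at their own pace and stop on an object; the grip force is fixed at half the most. Time passes only in rows, so rows that do not move let the fingers close. It gives the time, the measured TCP pose, the force and the opening at its end, in the units of the state.
- get_obs(): the state, without advancing time (a new reading comes with each control period).
- cams.snapshot(name): name is "scene" or "top"; returns a dict with "frame" (480x640x3 uint8, red, green, blue), "intrinsics" (3x3 intrinsics, pixels), "R" (3x3) and "t" (3): a world point X has camera coordinates R X + t. Camera axes: x right, y down, z forward; pixel columns grow to the right and rows downward; lengths in m; the calibration is good to about 2 mm. A picture is of the moment at which its call begins. There is no depth.
- ticket.close_job(): hands the job in, once; it reports no verdict.
Trained networks look in a picture, given as the dict that the camera call returned (one of the last four; its "shot" number tells which), for a name from the list of things; names that differ only in an ending like _2 or _b are one class to them, and where a whole thing is asked for, a point or a joint stands for the part that bears it (a point fixed in the world has none). Each returns a list of dicts, best first, with "conf" (0 to 1); they miss things now and then, are a little off and sometimes report something else, mostly with a low value. They report only what shows in the picture. A call takes as long as a camera call. They do not tell look-alikes from the thing itself.
- cams.outline_of(picture, query): "region" (480x640 bool, what is visible of it) and "centre" ([column, row] in pixels, amid what is visible of it).
The state is a dict: "time": time; "joint_positions": joint angles; "qvel": joint speeds; "joint_torque": joint torques, N m; "tool_pos": TCP position; "ee_rot": TCP orientation; "wrist_force": force on the tool from outside, world axes, zero at the start; "wrist_torque": the same for the moment, N m; "width": finger opening in m.
Only numpy, scipy, OpenCV 4.12 (cv2) and the standard library are available. Lean on these libraries where they do the work, as an engineer would, in place of code of your own. Each camera call takes 0.05 s, during which the arm holds its last target.

TASK

In the wooden rack, tilt the cassette with the round plates out of the packed row by its top until it leans forward with its foot still in the row, then lift it out and stand it upright on the cork pad. After that push the new cassette that stands alone on the bench into the freed gap, back end first, nudging its neighbours apart, until it is fully home and upright like them; all the others must stay standing in the rack, and the vial, the tin and the bowl must be left alone.

Things in the scene. Friction and masses are not known exactly. Their poses are not given: they have to be found in the camera images.
- rack_floor (a point): fixed wooden rack: point on the top face of its floor board (10 mm above the bench), mid-row. x points from the open front to the back, y along the row, z up. Inside width 190 mm between cheeks (tops 70 mm above the floor, from x = -50 to +63 mm). No front wall: the floor runs on to x = -97 mm. The row's cassettes have their centres near x = 0, fronts at x = -50, backs at x = +50 mm.
- rack_back (a point): the same rack: middle of the top edge of its low back board (12 mm thick, x = +51 to +63 mm, 45 mm above the rack floor). Above it the backs of the cassettes are bare and the room behind them is free, so a fingertip can reach behind the top of one and pull it forward. The thin lamp cable seen hanging above the rack cannot be touched: pass through it.
- case_round_center (a point): the cassette to take out: grey upright flat metal case, 100 mm deep front to back (its x), 36 mm thick (its y), 110 mm tall (its z), 0.2 to 0.42 kg, with round plates (28 mm) on top and front where the others have rectangular card frames. Point: its centre, 55 mm above its underside; x to its back, z to its top. In one of the three middle places; gaps to its neighbours under 1 mm; too deep to grip front to back.
- case_round_pivot (a point): same cassette: middle of the edge over which it tips, on its underside 35 mm behind its front. Ahead of it the underside (the toe) is bevelled, rising 20 mm to the front face. Pulled outward by its top it passes its balance at about 15 degrees, falls on and stays leaning by itself at 30 degrees on the bevel, its upper front then 45 mm out in front of the neighbours, sides free.
- case_new_center (a point): the new cassette, at first alone on the bench: like the others (100 mm deep, 110 mm tall, bevelled toe in front, rectangular card frames) but 42 mm thick along its y, 0.2 to 0.42 kg. Point: its centre, 55 mm above its underside; x to its back, z to its top. Grip it by its two sides near the front, so that the fingers stay clear of the neighbours.
- case_new_nose (a point): same cassette: middle of its back face, 55 mm above its underside. Over the last 14 mm the back end narrows like a wedge by 6 mm a side to 30 mm wide. Pushed along the rack floor from the open front it enters the gap (about 37 mm) and nudges the neighbours apart; the rack then has 4 mm to spare in all. Straight pushes of 5 to 20 N on its front bring it home.
- pad_top (a point): flat fixed cork pad, 170 (x) x 130 (y) mm, 6 mm thick; point: centre of its top face
- case_end_a_center (a point): an outer neighbour in the row, rectangular card frames on top and front, shaped like the one with the round plates: 100 mm deep front to back (its x), 36 mm thick (its y), 110 mm tall (its z), 0.3 kg; point: its centre, 55 mm above its underside; x to its back
- case_mid_a_center (a point): an inner neighbour in the row, rectangular card frames on top and front, shaped like the one with the round plates: 100 mm deep front to back (its x), 36 mm thick (its y), 110 mm tall (its z), 0.3 kg; point: its centre, 55 mm above its underside; x to its back
- case_mid_b_center (a point): an inner neighbour in the row, rectangular card frames on top and front, shaped like the one with the round plates: 100 mm deep front to back (its x), 36 mm thick (its y), 110 mm tall (its z), 0.3 kg; point: its centre, 55 mm above its underside; x to its back
- case_end_b_center (a point): an outer neighbour in the row, rectangular card frames on top and front, shaped like the one with the round plates: 100 mm deep front to back (its x), 36 mm thick (its y), 110 mm tall (its z), 0.3 kg; point: its centre, 55 mm above its underside; x to its back
- oil_vial: bystander: small square glass vial, 34 x 30 mm, 64 mm tall, near the rack; origin at the centre of its underside
- tin_brown: bystander: round brown tin, 74 mm across, 48 mm tall, near the rack; origin at the centre of its underside
- steel_bowl: bystander: round steel bowl, 96 mm across, 32 mm tall, behind the rack; origin at the centre of its underside
Not all that is in view belongs to the job. What is shaped like the part that bears case_end_b_center but yellow is not meant.

How it is judged:
By the outcome, as a careful person would: the job done as asked, in the order asked, and still so for the second after the job is handed in, with the robot touching nothing.
It also fails if it takes over 72 s, if anything falls off the work surface, if the arm or the gripper's body presses on something with over 40 N, if the wrist force passes 120 N, or if a joint passes its speed limit or range.

## Working session

There is one attempt and no reset: what is moved stays moved. The work goes in short steps, Python scripts to look and compute and a shell command to move; the robot and the scene stay as the last step left them, time stands still between calls to the robot, and variables do not carry over. Pictures are saved under pics/ and viewed, and the job is handed in when it is done.

```bash
mkdir -p pics
python3 - <<'E'
from bench import get_obs, cams
import cv2,json,numpy as np
o=get_obs(); print({k:np.round(v,3).tolist() for k,v in o.items()})
for n in("scene","top"):
    s=cams.snapshot(n); cv2.imwrite(f"pics/{n}0.png",s["frame"][:,:,::-1])
    print(n,s["intrinsics"],s["R"],s["t"],s["shot"])
E
ls
```

```text
{'time': 0.0, 'joint_positions': [1.034, 0.088, 1.372, -0.0, 1.684, -0.103], 'qvel': [-0.001, 0.001, 0.001, -0.001, 0.001, 0.001], 'joint_torque': [0.0, -34.018, -30.243, 0.072, 0.033, -0.0], 'tool_pos': [0.231, 0.499, 0.215], 'ee_rot': [-3.139, -0.0, 2.708], 'wrist_force': [0.435, -0.557, -0.614], 'wrist_torque': [0.016, -0.005, -0.065], 'width': 0.094}
scene [[511.7741802    0.         314.23544127]
 [  0.         511.7741802  237.21673336]
 [  0.           0.           1.        ]] [[ 0.99113648 -0.13097269  0.02224032]
 [-0.0540492  -0.55048436 -0.83309402]
 [ 0.12135551  0.82450781 -0.5526841 ]] [-0.6092458   0.09979986  0.97616205] 1
top [[436.99120025   0.         314.81941261]
 [  0.         436.99120025 231.93502986]
 [  0.           0.           1.        ]] [[-9.26311866e-03 -9.99957019e-01 -3.92883340e-04]
 [-9.88180871e-01  9.21414983e-03 -1.53015248e-01]
 [ 1.53012291e-01 -1.02915860e-03 -9.88223750e-01]] [0.0170402  0.61554611 1.06484524] 2
pics
```

View pics/scene0.png

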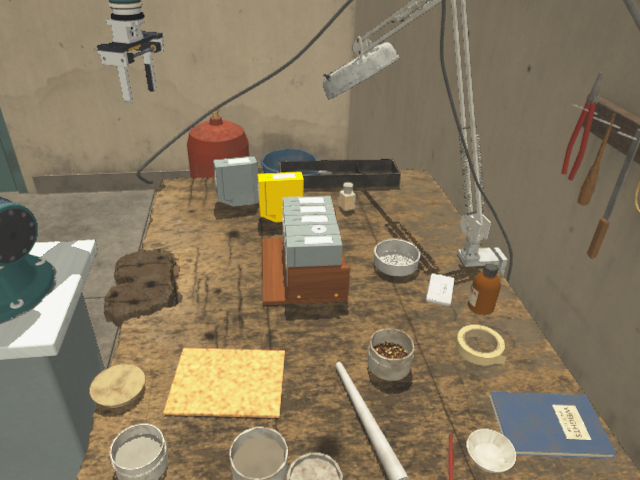

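View pics/top0.png

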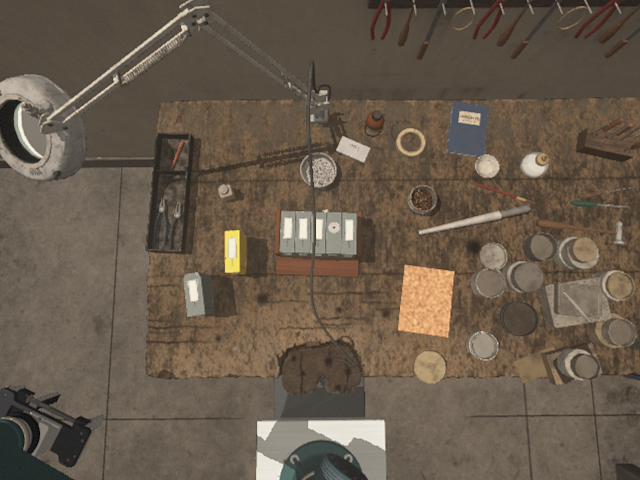

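```bash
cat > h.py <<'E'
import numpy as np,cv2
from bench import get_obs, cams
def proj(s,X):
    X=np.atleast_2d(X); c=X@np.array(s["R"]).T+s["t"]; p=c@np.array(s["intrinsics"]).T; return p[:,:2]/p[:,2:]
def onz(s,uv,z):
    uv=np.atleast_2d(uv); d=np.c_[uv,np.ones(len(uv))]@np.linalg.inv(s["intrinsics"]).T@np.array(s["R"])
    o=-np.array(s["R"]).T@s["t"]; return o+d*((z-o[2])/d[:,2])[:,None]
def tri(s1,u1,s2,u2):
    A=[];b=[]
    for s,u in((s1,u1),(s2,u2)):
        d=np.linalg.inv(s["intrinsics"])@[u[0],u[1],1]; d=np.array(s["R"]).T@d; d/=np.linalg.norm(d)
        o=-np.array(s["R"]).T@s["t"]; P=np.eye(3)-np.outer(d,d); A.append(P);b.append(P@o)
    return np.linalg.solve(A[0]+A[1],b[0]+b[1])
def crop(s,x0,y0,x1,y1,k,name,pts=None):
    im=cv2.resize(np.ascontiguousarray(s["frame"][y0:y1,x0:x1,::-1]),None,fx=k,fy=k,interpolation=cv2.INTER_CUBIC)
    if pts is not None:
        for p in pts: cv2.circle(im,(int((p[0]-x0+.5)*k),int((p[1]-y0+.5)*k)),2,(0,0,255),-1)
    cv2.imwrite("pics/"+name,im)
def box(c,yaw,dx,dy,z0,z1):
    R=np.array([[np.cos(yaw),-np.sin(yaw)],[np.sin(yaw),np.cos(yaw)]]);o=[]
    for z in(z0,z1):
        for a,b in((-1,-1),(1,-1),(1,1),(-1,1)):
            xy=np.array(c[:2])+R@[a*dx/2,b*dy/2]; o.append([*xy,z])
    return np.array(o)
E
python3 - <<'E'
from h import *
S={n:cams.snapshot(n) for n in("scene","top")}
for q in "rack_floor rack_back case_round_center case_round_pivot case_new_center case_new_nose pad_top case_end_a_center case_mid_a_center oil_vial tin_brown steel_bowl".split():
    for n,s in S.items():
        for d in cams.outline_of(s,q):
            ys,xs=np.where(d["region"]); 
            print(q,n,round(d["conf"],2),np.round(d["centre"],1),xs.size,(xs.min(),xs.max(),ys.min(),ys.max()) if xs.size else "")
crop(S["top"],260,190,380,290,6,"t1.png")
crop(S["scene"],200,140,360,310,4.5 and 4,"s1.png")
crop(S["top"],170,215,260,330,5,"t2.png")
E
```

```text
rack_floor scene 0.72 [294.9 281.5] 3874 (np.int64(262), np.int64(350), np.int64(238), np.int64(305))
rack_floor top 0.61 [318.  261.1] 2031 (np.int64(273), np.int64(361), np.int64(208), np.int64(275))
rack_back scene 0.7 [296.4 279.6] 3886 (np.int64(261), np.int64(349), np.int64(237), np.int64(305))
rack_back top 0.94 [316.9 262. ] 2043 (np.int64(273), np.int64(361), np.int64(208), np.int64(276))
case_round_center scene 0.98 [307. 230.] 485 (np.int64(286), np.int64(338), np.int64(225), np.int64(235))
case_round_center scene 0.55 [310.7 211.6] 471 (np.int64(283), np.int64(334), np.int64(205), np.int64(226))
case_round_pivot scene 0.88 [309.  229.7] 575 (np.int64(286), np.int64(339), np.int64(224), np.int64(236))
case_round_pivot top 0.88 [331.9 232.3] 669 (np.int64(325), np.int64(341), np.int64(212), np.int64(256))
case_new_center scene 0.9 [236.6 178.7] 1958 (np.int64(214), np.int64(258), np.int64(157), np.int64(205))
case_new_center scene 0.75 [309.5 210.5] 493 (np.int64(284), np.int64(334), np.int64(204), np.int64(215))
case_new_center top 0.56 [197.7 292.9] 1162 (np.int64(183), n
[... 1303 characters left out ...]
ase_mid_a_center top 0.75 [304.3 233.4] 683 (np.int64(295), np.int64(310), np.int64(210), np.int64(256))
oil_vial scene 0.54 [348.1 198.1] 321 (np.int64(340), np.int64(355), np.int64(184), np.int64(209))
oil_vial top 0.48 [223.2 194. ] 228 (np.int64(218), np.int64(234), np.int64(184), np.int64(200))
tin_brown scene 0.63 [390.8 356.5] 2058 (np.int64(367), np.int64(413), np.int64(329), np.int64(381))
tin_brown top 0.97 [418.9 201.9] 701 (np.int64(405), np.int64(436), np.int64(185), np.int64(214))
steel_bowl scene 0.95 [393.9 257.7] 1398 (np.int64(374), np.int64(420), np.int64(239), np.int64(276))
steel_bowl top 0.67 [319.6 167.2] 938 (np.int64(299), np.int64(335), np.int64(152), np.int64(187))
```

View pics/t1.png

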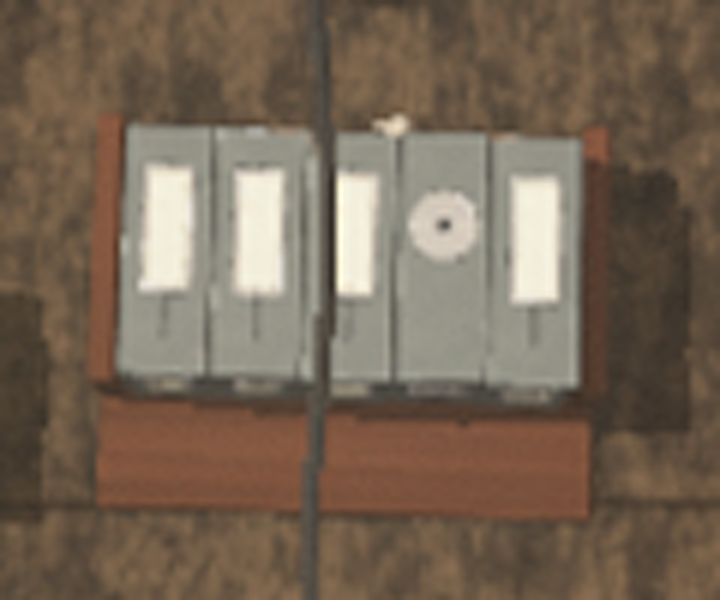

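View pics/s1.png

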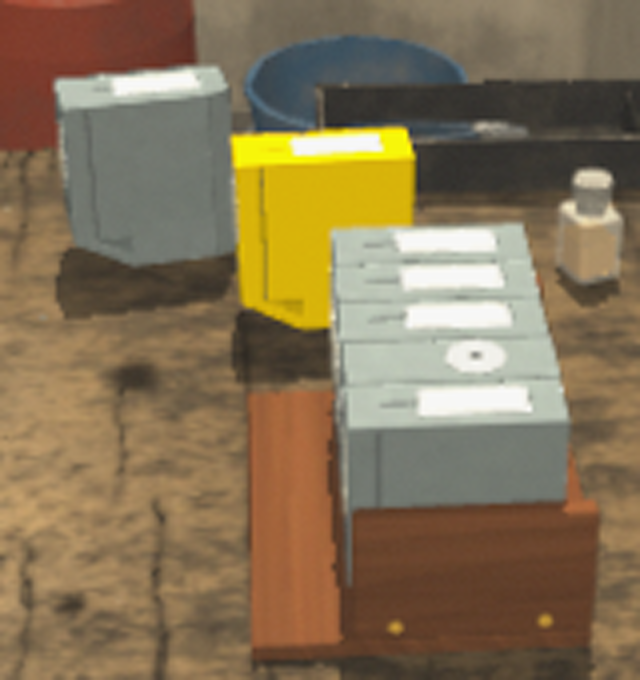

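View pics/t2.png

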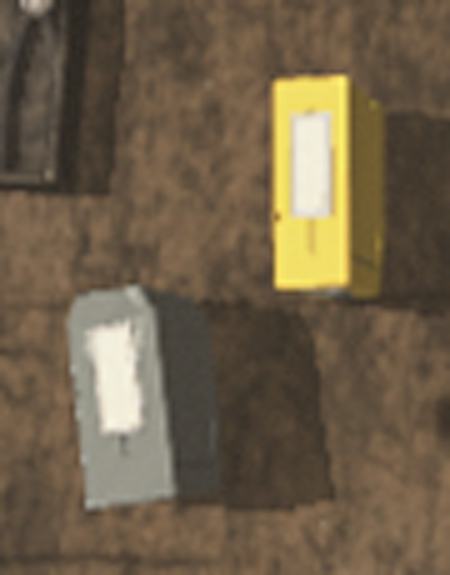

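Run:
```python
from h import *
s=cams.snapshot("top"); c=cams.snapshot("scene")
f=lambda L,k,x0,y0:np.array([((a+.5)/k-.5+x0,(b+.5)/k-.5+y0) for a,b in L])
np.set_printoptions(precision=4,suppress=True)
t=f([(127,125),(583,138),(580,388),(118,375),(398,132),(487,136),(483,387),(394,382),(443,225)],6,260,190)
print("row top z.12\n",onz(s,t,.12))
print("floor front edge\n",onz(s,f([(97,505),(588,517)],6,260,190),.01))
n=f([(70,318),(85,300),(137,287),(150,300),(176,495),(86,507)],5,170,215)
print("new top z.11\n",onz(s,n,.11))
d=onz(s,n[[5,4]],.11); 
n2=f([(57,80),(228,93),(218,66),(70,77)],4,200,140); print("new scene",onz(c,n2,.11))
sc=f([(331,228),(523,224),(568,418),(348,424),(343,343),(545,337),(557,378),(346,385),(476,356)],4,200,140)
print("scene row\n",onz(c,sc,.12))
for q,z,sn in(("pad_top",.006,"top"),("pad_top",.006,"scene"),("oil_vial",.03,"top"),("tin_brown",.03,"top"),("steel_bowl",.02,"top")):
    S=s if sn=="top" else c
    r=cams.outline_of(S,q)
    if not r: continue
    m=r[0]["region"].astype(np.uint8); cn=max(cv2.findContours(m,0,2)[0],key=cv2.contourArea)
    b=cv2.boxPoints(cv2.minAreaRect(cn)) if "top"==sn else cv2.approxPolyDP(cn,6,True)[:,0].astype(float)
    P=onz(S,b,z); print(q,sn,P[:,:2].tolist(),P.mean(0)[:2])
crop(s,310,195,345,225,16,"t3.png")
```

```text
row top z.12
 [[ 0.6574  0.0925  0.12  ]
 [ 0.6504 -0.0894  0.12  ]
 [ 0.5503 -0.0858  0.12  ]
 [ 0.5571  0.0958  0.12  ]
 [ 0.6535 -0.0156  0.12  ]
 [ 0.6515 -0.0511  0.12  ]
 [ 0.551  -0.0477  0.12  ]
 [ 0.5533 -0.0127  0.12  ]
 [ 0.6157 -0.033   0.12  ]]
floor front edge
 [[ 0.5127  0.1136  0.01  ]
 [ 0.5055 -0.0985  0.01  ]]
new top z.11
 [[0.4983 0.3223 0.11  ]
 [0.5067 0.3155 0.11  ]
 [0.5126 0.2911 0.11  ]
 [0.5064 0.2848 0.11  ]
 [0.4156 0.2698 0.11  ]
 [0.4105 0.3116 0.11  ]]
new scene [[0.4116 0.3109 0.11  ]
 [0.5121 0.2844 0.11  ]
 [0.5076 0.3228 0.11  ]
 [0.4192 0.3145 0.11  ]]
scene row
 [[ 0.5584  0.0973  0.12  ]
 [ 0.6581  0.0924  0.12  ]
 [ 0.6501 -0.0866  0.12  ]
 [ 0.5517 -0.0816  0.12  ]
 [ 0.5552 -0.0142  0.12  ]
 [ 0.6512 -0.0181  0.12  ]
 [ 0.6508 -0.0538  0.12  ]
 [ 0.5535 -0.0502  0.12  ]
 [ 0.6161 -0.0316  0.12  ]]
pad_top top [[0.36301201070258204, -0.19519433445132237], [0.5362635501456959, -0.22013260953962854], [0.5211394819338262, -0.35365858598246913], [0.3485617489372669, -0.32566779481765995]] [ 0.4422 -0.2737]
pad_top scene [[0.3675020342770523, -0.19933349500759756], [0.3521283970094716, -0.3292779384600095], [0.516301899436805, -0.3516284967711238], [0.5324170567357152, -0.2243593279145295]] [ 0.4421 -0.2761]
oil_vial top [[0.7410106276934756, 0.27066422895617553], [0.7550650074103316, 0.2360764341294606], [0.7130439063743659, 0.2189549990547516], [0.699147110848769, 0.25338273909683734]] [0.7271 0.2448]
tin_brown top [[0.699437252998996, -0.21345743205244647], [0.7555074080493597, -0.27098920037654695], [0.705162428505642, -0.3170625785571584], [0.6498377585874704, -0.25956711967272106]] [ 0.7025 -0.2653]
steel_bowl top [[0.8371302501120611, 0.01684768039619238], [0.8365498661650983, -0.04489465516348423], [0.739942787680737, -0.04331698223806481], [0.7405138033087151, 0.01764729774642766]] [ 0.7885 -0.0134]
```

View pics/t3.png

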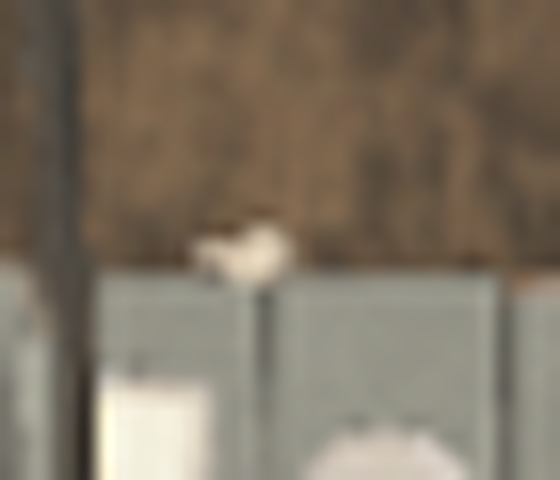

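Top view: the five-case row spans columns 279–357. Only the 4th from the left (334, 228) carries a round plate, so that is the one to take out. The new case is the grey, wedge-ended one at (195, 295). The yellow one at (235, 250) is the look-alike and not meant. I'll turn the tool to line up with the rack and close the fingers.

```bash
cat > d.py <<'E'
import sys,numpy as np
from bench import get_obs
o=get_obs(); p=np.array(o["tool_pos"]); r=o["ee_rot"]; ps=r[2]
t=np.array([float(a) for a in sys.argv[1:4]]); yaw=float(sys.argv[4]) if len(sys.argv)>4 else np.degrees(ps)
d=t-p; X=np.array([np.cos(np.radians(yaw)),np.sin(np.radians(yaw)),0]); Y=np.array([X[1],-X[0],0])
print("t",round(o["time"],2),"pos",np.round(p,4),"yaw",round(np.degrees(ps),2),"| after twist",round(-((yaw-np.degrees(ps)+180)%360-180),2),"tx,ty,tz cm",np.round([d@X*100,d@Y*100,-d[2]*100],2),"F",np.round(o["wrist_force"],1),"w",round(o["width"],4))
E
python3 -m crank '[{"twist":-7.6,"grip":0},{"twist":-7.6,"grip":0},{"twist":-7.5,"grip":0},{"grip":0}]'; python3 d.py .675 -.0355 .2 177.9
```

```text
t 1.75 pos [0.2312 0.4991 0.2165] yaw 155.14 | after twist -22.76 tx,ty,tz cm [-46.31 -51.79   1.65] F [-0.3  0.5  0.3] w 0.0936invalid input at $[0]: expected keys tx, ty, tz, twist, grip
```

```bash
python3 -m crank '[{"tx":0,"ty":0,"tz":0,"twist":-7.6,"grip":0},{"tx":0,"ty":0,"tz":0,"twist":-7.6,"grip":0},{"tx":0,"ty":0,"tz":0,"twist":-7.5,"grip":0},{"tx":0,"ty":0,"tz":0,"twist":0,"grip":0}]'; python3 d.py .675 -.0355 .2 177.9
```

```text
time: 2.25
tool_pos: [0.2312, 0.499, 0.2165]
ee_rot: [3.142, 0.0, 3.102]
wrist_force: [-0.2, 0.9, 0.2]
width: 0.0573
t 2.25 pos [0.2312 0.499  0.2165] yaw 177.76 | after twist -0.14 tx,ty,tz cm [-46.31 -51.79   1.65] F [-0.2  0.9  0.2] w 0.0573
```

```bash
python3 -m crank '[{"tx":-3.6,"ty":-4.0,"tz":0,"twist":0,"grip":0},{"tx":-3.6,"ty":-4.0,"tz":0,"twist":0,"grip":0},{"tx":-3.6,"ty":-4.0,"tz":0,"twist":0,"grip":0},{"tx":-3.6,"ty":-4.0,"tz":0,"twist":0,"grip":0},{"tx":-3.6,"ty":-4.0,"tz":0,"twist":0,"grip":0},{"tx":-3.6,"ty":-4.0,"tz":0,"twist":0,"grip":0},{"tx":-3.6,"ty":-4.0,"tz":0,"twist":0,"grip":0},{"tx":-3.6,"ty":-4.0,"tz":0,"twist":0,"grip":0},{"tx":-3.6,"ty":-4.0,"tz":0,"twist":0,"grip":0},{"tx":-3.6,"ty":-4.0,"tz":0,"twist":0,"grip":0},{"tx":-3.6,"ty":-4.0,"tz":0,"twist":0,"grip":0},{"tx":-3.6,"ty":-4.0,"tz":0,"twist":0,"grip":0}]'; python3 d.py .675 -.0355 .2 177.9
```

```text
time: 3.75
tool_pos: [0.6459, 0.0017, 0.2165]
ee_rot: [3.141, 0.0, 3.101]
wrist_force: [0.2, 0.0, 0.2]
width: 0.0004
t 3.75 pos [0.6459 0.0017 0.2165] yaw 177.7 | after twist -0.2 tx,ty,tz cm [-3.05 -3.61  1.65] F [0.2 0.  0.2] w 0.0004
```

```bash
python3 -m crank '[{"tx":-3.0,"ty":-3.6,"tz":0,"twist":0,"grip":0},{"tx":0,"ty":0,"tz":4,"twist":0,"grip":0},{"tx":0,"ty":0,"tz":4.5,"twist":0,"grip":0},{"tx":0,"ty":0,"tz":0,"twist":0,"grip":0}]'; python3 d.py .675 -.0355 .111 177.9
python3 - <<'E'
from h import *
s=cams.snapshot("top");c=cams.snapshot("scene")
crop(s,260,150,380,290,4.2 and 4,"t4.png");crop(c,240,120,400,310,4 and 3,"s4.png")
E
```

```text
time: 4.25
tool_pos: [0.6705, -0.0337, 0.1258]
ee_rot: [3.14, -0.011, 3.102]
wrist_force: [-0.8, -0.3, 0.0]
width: 0.0005
t 4.25 pos [ 0.6705 -0.0337  0.1258] yaw 177.73 | after twist -0.17 tx,ty,tz cm [-0.46 -0.16  1.48] F [-0.8 -0.3  0. ] w 0.0005
```

View pics/t4.png

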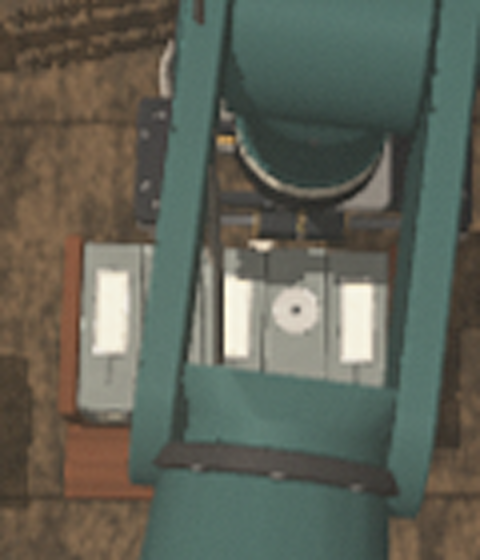

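View pics/s4.png

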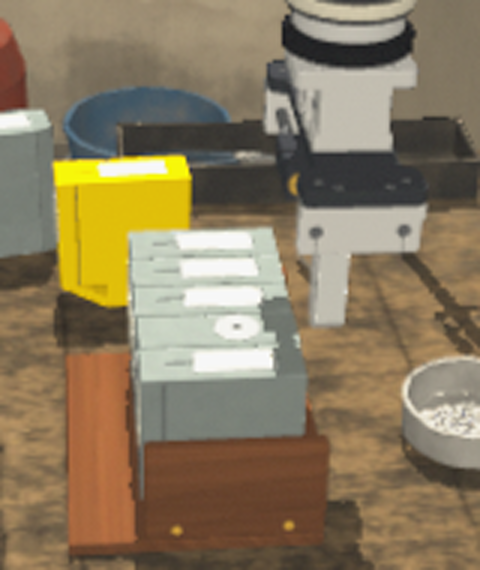

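```bash
python3 -m crank '[{"tx":0,"ty":0,"tz":0,"twist":0,"grip":0}]'; python3 d.py .675 -.0355 .111 177.9
python3 - <<'E'
from h import *
s=cams.snapshot("top");o=get_obs();p=o["tool_pos"]
crop(s,290,180,360,270,7 and 6,"t5.png",proj(s,[[p[0],p[1]+e,.12] for e in(-.0125,0,.0125)]))
E
```

```text
time: 4.47
tool_pos: [0.675, -0.0339, 0.135]
ee_rot: [-3.141, 0.006, 3.104]
wrist_force: [0.4, -0.2, -0.3]
width: 0.0004
t 4.47 pos [ 0.675  -0.0339  0.135 ] yaw 177.83 | after twist -0.07 tx,ty,tz cm [-0.   -0.16  2.4 ] F [ 0.4 -0.2 -0.3] w 0.0004
```

View pics/t5.png

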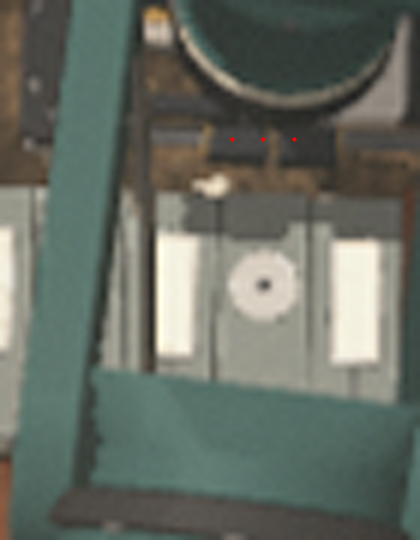

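```bash
python3 -m crank '[{"tx":0,"ty":-0.1,"tz":1.2,"twist":0,"grip":0},{"tx":0,"ty":0,"tz":1.1,"twist":0,"grip":0},{"tx":0.5,"ty":0,"tz":0,"twist":0,"grip":0},{"tx":0.5,"ty":0,"tz":0,"twist":0,"grip":0},{"tx":0.5,"ty":0,"tz":0,"twist":0,"grip":0},{"tx":0.5,"ty":0,"tz":0,"twist":0,"grip":0},{"tx":0.5,"ty":0,"tz":0,"twist":0,"grip":0},{"tx":0.3,"ty":0,"tz":0,"twist":0,"grip":0},{"tx":0,"ty":0,"tz":0,"twist":0,"grip":0}]'; python3 d.py .675 -.0355 .111 177.9
python3 - <<'E'
from h import *
s=cams.snapshot("top");c=cams.snapshot("scene")
crop(s,260,180,380,290,4,"t6.png");crop(c,240,140,400,310,4,"s6.png")
E
```

```text
time: 5.65
tool_pos: [0.6451, -0.0339, 0.1084]
ee_rot: [3.142, -0.0, 3.104]
wrist_force: [0.8, -0.2, 0.2]
width: 0.0005
t 5.65 pos [ 0.6451 -0.0339  0.1084] yaw 177.84 | after twist -0.06 tx,ty,tz cm [-3.   -0.05 -0.26] F [ 0.8 -0.2  0.2] w 0.0005
```

View pics/t6.png

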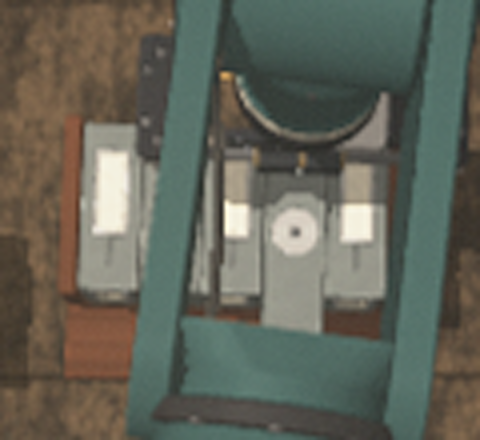

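View pics/s6.png

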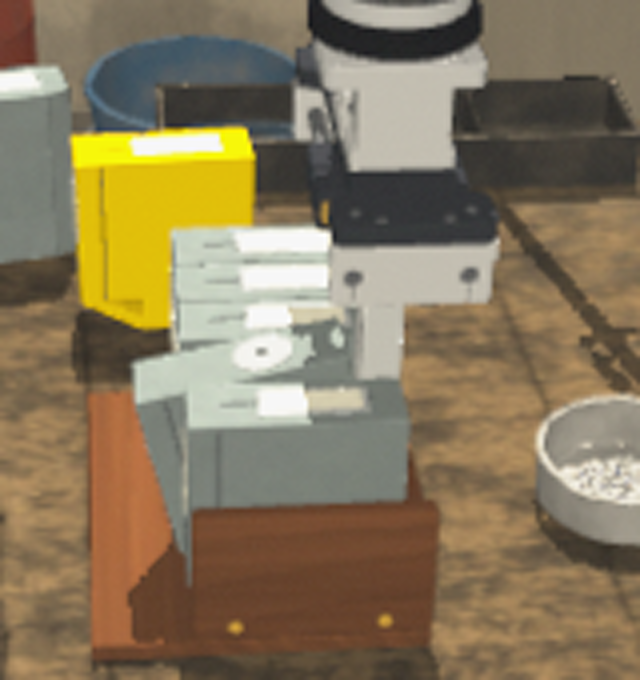

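The round-plate case is tilting, with its top front at scene crop (135, 365), and its neighbours are still standing. I'll keep pulling past the balance point.

```bash
python3 -m crank '[{"tx":0.5,"ty":0,"tz":0,"twist":0,"grip":0},{"tx":0.5,"ty":0,"tz":0,"twist":0,"grip":0},{"tx":0.4,"ty":0,"tz":0,"twist":0,"grip":0},{"tx":0,"ty":0,"tz":0,"twist":0,"grip":0},{"tx":0,"ty":0,"tz":0,"twist":0,"grip":0}]'; python3 d.py .675 -.0355 .111 177.9
python3 - <<'E'
from h import *
c=cams.snapshot("scene")
crop(c,240,140,400,310,4,"s7.png")
E
```

```text
time: 6.38
tool_pos: [0.6315, -0.0333, 0.1086]
ee_rot: [3.142, 0.0, 3.104]
wrist_force: [0.8, 0.4, -0.7]
width: 0.0007
t 6.38 pos [ 0.6315 -0.0333  0.1086] yaw 177.85 | after twist -0.05 tx,ty,tz cm [-4.35 -0.06 -0.24] F [ 0.8  0.4 -0.7] w 0.0007
```

View pics/s7.png

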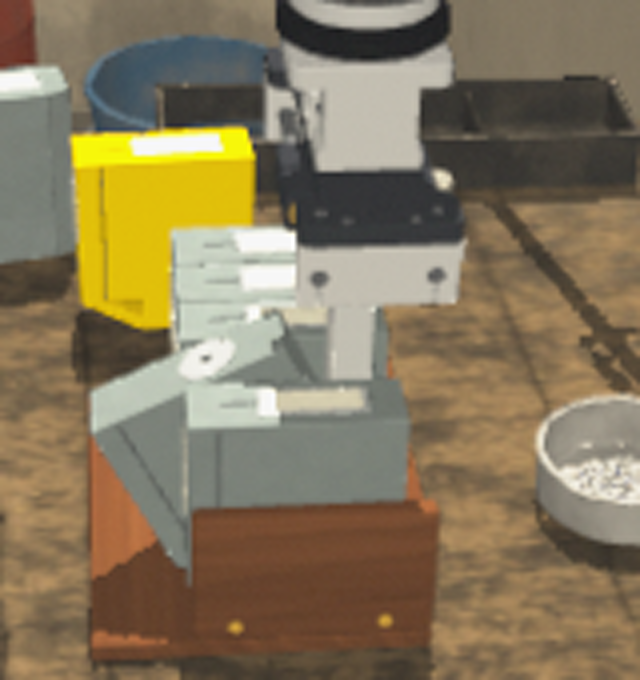

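```bash
python3 -m crank '[{"tx":-0.3,"ty":0,"tz":-1,"twist":0,"grip":0},{"tx":0,"ty":0,"tz":-4,"twist":0,"grip":0},{"tx":0,"ty":0,"tz":-4,"twist":0,"grip":0},{"tx":2,"ty":0,"tz":0,"twist":0,"grip":0.5},{"tx":4,"ty":0,"tz":0,"twist":0,"grip":1},{"tx":3,"ty":0,"tz":0,"twist":0,"grip":1},{"tx":1,"ty":0,"tz":0,"twist":0,"grip":1},{"tx":0,"ty":0,"tz":0,"twist":0,"grip":1}]'; python3 d.py .5345 -.0305 .080 177.9
python3 - <<'E'
from h import *
c=cams.snapshot("scene");s=cams.snapshot("top")
a=np.radians(-2.1);R=np.array([[np.cos(a),-np.sin(a)],[np.sin(a),np.cos(a)]])
def W(X,y,Z): return [*(np.array([.6025,-.033])+R@[X,y]),Z+.01]
P=[W(X,y,Z) for X,Z in((-.1003,.0778),(-.0137,.1278),(-.055,0)) for y in(-.018,.018)]
crop(c,240,140,400,310,4,"s8.png",proj(c,P));crop(s,260,180,380,290,4,"t8.png",proj(s,P))
E
```

```text
time: 7.42
tool_pos: [0.535, -0.0298, 0.1993]
ee_rot: [-3.142, 0.002, 3.104]
wrist_force: [0.0, -0.4, 0.4]
width: 0.0471
t 7.42 pos [ 0.535  -0.0298  0.1993] yaw 177.84 | after twist -0.06 tx,ty,tz cm [ 0.04 -0.07 11.93] F [ 0.  -0.4  0.4] w 0.0471
```

View pics/s8.png

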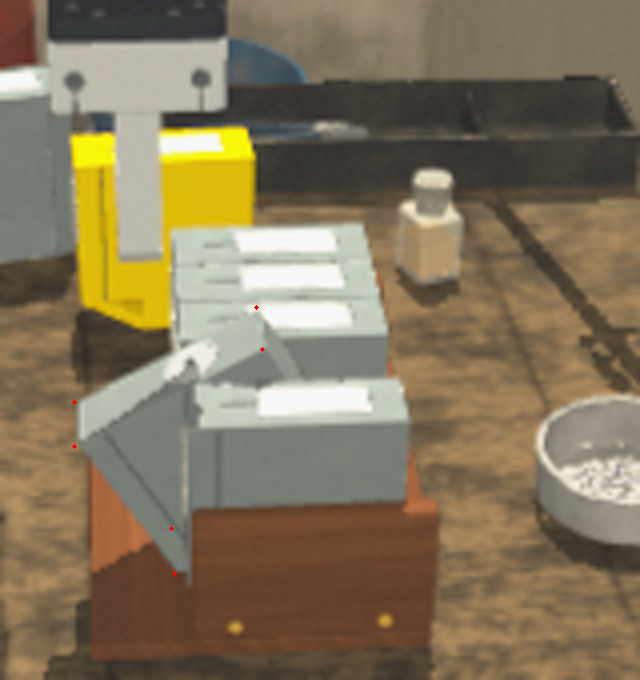

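View pics/t8.png

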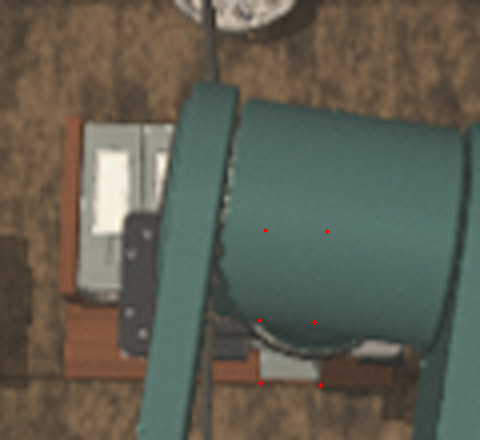

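```bash
python3 -m crank '[{"tx":0,"ty":0,"tz":0,"twist":0,"grip":1},{"tx":0,"ty":0,"tz":1,"twist":0,"grip":1},{"tx":0,"ty":0,"tz":1,"twist":0,"grip":1},{"tx":0,"ty":0,"tz":3,"twist":0,"grip":1},{"tx":0,"ty":0,"tz":3.5,"twist":0,"grip":1},{"tx":0,"ty":0,"tz":2.4,"twist":0,"grip":1},{"tx":0,"ty":0,"tz":1,"twist":0,"grip":1},{"tx":0,"ty":0,"tz":0,"twist":0,"grip":1},{"tx":0,"ty":0,"tz":0,"twist":0,"grip":1}]'; python3 d.py .5345 -.0305 .080 177.9
python3 - <<'E'
from h import *
c=cams.snapshot("scene")
crop(c,240,140,400,310,4,"s9.png")
E
```

```text
time: 8.65
tool_pos: [0.5354, -0.0298, 0.0807]
ee_rot: [-3.141, 0.002, 3.104]
wrist_force: [-0.1, -0.6, -0.7]
width: 0.0942
t 8.65 pos [ 0.5354 -0.0298  0.0807] yaw 177.84 | after twist -0.06 tx,ty,tz cm [ 0.09 -0.07  0.07] F [-0.1 -0.6 -0.7] w 0.0942
```

View pics/s9.png

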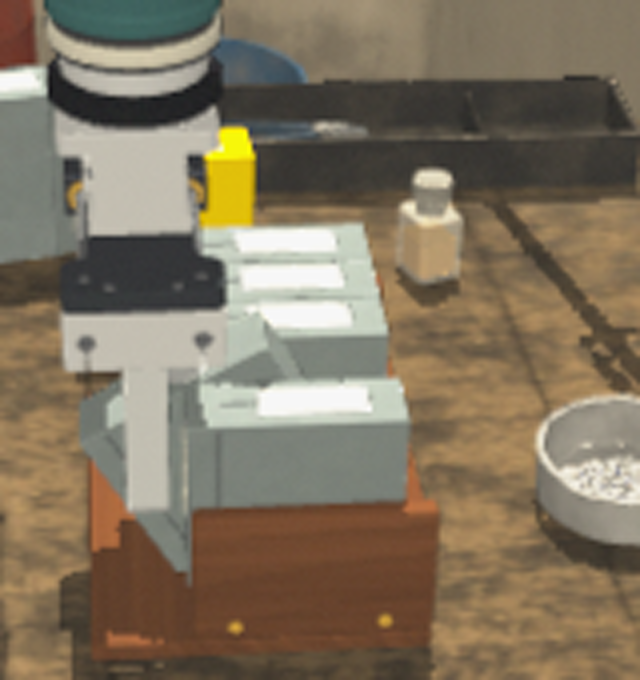

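```bash
python3 -m crank '[{"tx":0.1,"ty":-0.1,"tz":0,"twist":0,"grip":0},{"tx":0,"ty":0,"tz":0,"twist":0,"grip":0},{"tx":0,"ty":0,"tz":0,"twist":0,"grip":0},{"tx":0,"ty":0,"tz":0,"twist":0,"grip":0},{"tx":0,"ty":0,"tz":0,"twist":0,"grip":0},{"tx":0,"ty":0,"tz":0,"twist":0,"grip":0}]'; python3 d.py .5345 -.0305 .080 177.9
python3 -m crank '[{"tx":0,"ty":0,"tz":-0.5,"twist":0,"grip":0},{"tx":0,"ty":0,"tz":-0.7,"twist":0,"grip":0},{"tx":0,"ty":0,"tz":-0.8,"twist":0,"grip":0},{"tx":0,"ty":0,"tz":0,"twist":0,"grip":0}]'
python3 - <<'E'
from h import *
c=cams.snapshot("scene")
crop(c,240,140,400,310,4,"s10.png")
E
```

```text
time: 9.45
tool_pos: [0.5335, -0.0306, 0.0794]
ee_rot: [3.142, -0.0, 3.104]
wrist_force: [0.6, -0.9, 0.5]
width: 0.0375
t 9.45 pos [ 0.5335 -0.0306  0.0794] yaw 177.85 | after twist -0.05 tx,ty,tz cm [-0.1   0.02 -0.06] F [ 0.6 -0.9  0.5] w 0.0375
time: 9.95
tool_pos: [0.5342, -0.0308, 0.1007]
ee_rot: [-3.141, 0.002, 3.104]
wrist_force: [-0.0, -0.3, -3.1]
width: 0.036
```

View pics/s10.png

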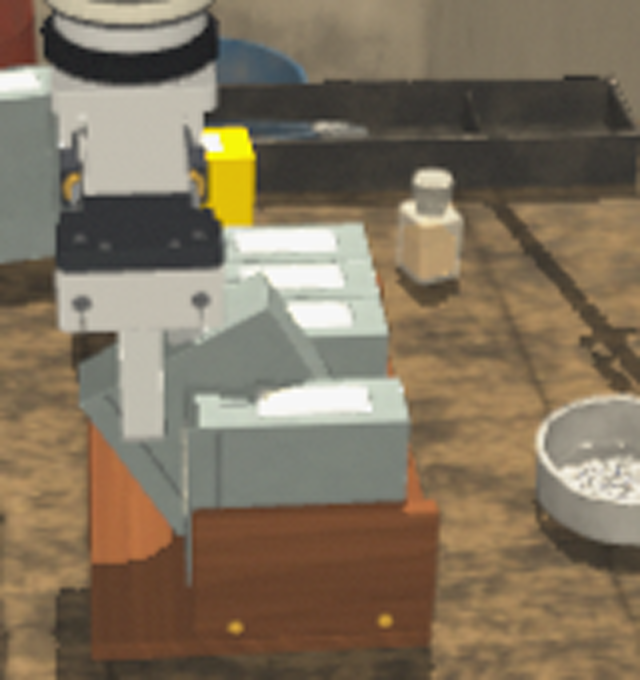

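```bash
python3 -m crank '[{"tx":0.5,"ty":0,"tz":-1.5,"twist":0,"grip":0},{"tx":1,"ty":0,"tz":-2,"twist":0,"grip":0},{"tx":1.5,"ty":0,"tz":-2.5,"twist":0,"grip":0},{"tx":2,"ty":0,"tz":-2.5,"twist":0,"grip":0},{"tx":2,"ty":0,"tz":-1.5,"twist":0,"grip":0},{"tx":1,"ty":0,"tz":-0.5,"twist":0,"grip":0},{"tx":0,"ty":0,"tz":0,"twist":0,"grip":0}]'
python3 - <<'E'
from h import *
c=cams.snapshot("scene");cv2.imwrite("pics/s11.png",c["frame"][:,:,::-1])
E
```

```text
time: 10.88
tool_pos: [0.4534, -0.0276, 0.205]
ee_rot: [-3.142, 0.002, 3.104]
wrist_force: [-0.0, 0.6, -2.4]
width: 0.036
```

View pics/s11.png

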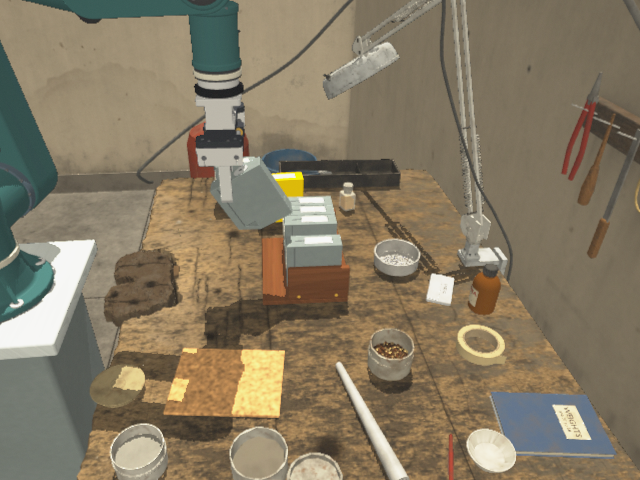

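```bash
python3 d.py .3725 -.273 .0755
```

```text
t 10.93 pos [ 0.4535 -0.0277  0.2043] yaw 177.84 | after twist -0.0 tx,ty,tz cm [  7.17 -24.82  12.88] F [ 0.5  0.6 -3. ] w 0.0352
```

```bash
python3 -m crank '[{"tx":0.7,"ty":-2,"tz":0,"twist":0,"grip":0},{"tx":1.2,"ty":-4,"tz":0,"twist":0,"grip":0},{"tx":1.3,"ty":-4.5,"tz":0,"twist":0,"grip":0},{"tx":1.3,"ty":-4.5,"tz":0,"twist":0,"grip":0},{"tx":1.2,"ty":-4.5,"tz":1,"twist":0,"grip":0},{"tx":0.9,"ty":-3.5,"tz":2,"twist":0,"grip":0},{"tx":0.6,"ty":-1.8,"tz":3,"twist":0,"grip":0},{"tx":0,"ty":0,"tz":3,"twist":0,"grip":0},{"tx":0,"ty":0,"tz":2,"twist":0,"grip":0},{"tx":0,"ty":0,"tz":0,"twist":0,"grip":0},{"tx":0,"ty":0,"tz":0,"twist":0,"grip":0}]';python3 d.py .3725 -.273 .0755
python3 - <<'E'
from h import *
c=cams.snapshot("scene");crop(c,80,200,320,440,3,"s12.png")
E
```

```text
time: 12.3
tool_pos: [0.3727, -0.2731, 0.0948]
ee_rot: [-3.141, 0.0, 3.104]
wrist_force: [-0.1, 0.2, -2.0]
width: 0.0362
t 12.3 pos [ 0.3727 -0.2731  0.0948] yaw 177.85 | after twist -0.0 tx,ty,tz cm [0.02 0.01 1.93] F [-0.1  0.2 -2. ] w 0.0362
```

View pics/s12.png

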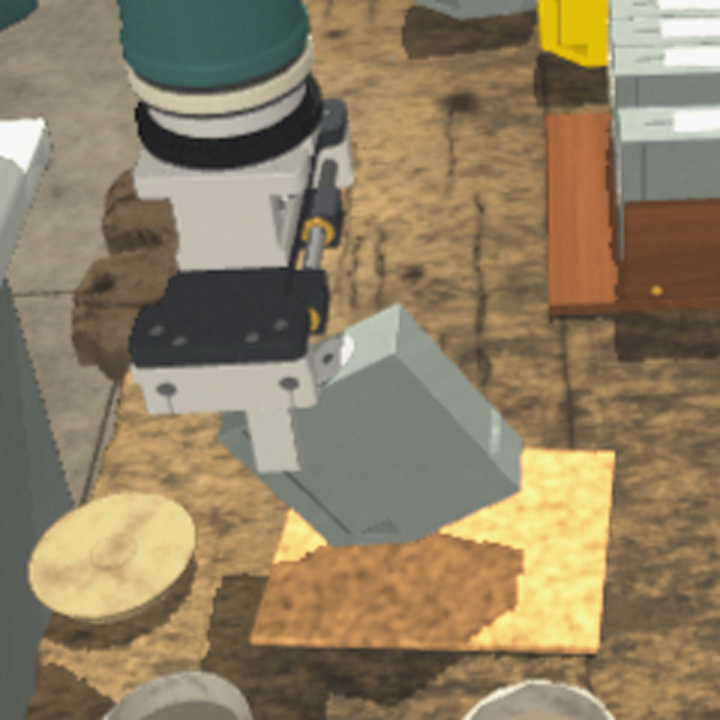

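```bash
python3 -m crank '[{"tx":0,"ty":0,"tz":1,"twist":0,"grip":0},{"tx":0,"ty":0,"tz":0.6,"twist":0,"grip":0},{"tx":0,"ty":0,"tz":0.3,"twist":0,"grip":0},{"tx":0,"ty":0,"tz":0,"twist":0,"grip":0},{"tx":0,"ty":0,"tz":0,"twist":0,"grip":0}]';python3 d.py .3725 -.273 .0755
python3 - <<'E'
from h import *
c=cams.snapshot("scene");crop(c,120,240,320,440,3,"s13.png")
E
```

```text
time: 12.98
tool_pos: [0.3724, -0.2728, 0.0755]
ee_rot: [-3.141, 0.0, 3.104]
wrist_force: [0.8, 0.2, -2.7]
width: 0.0356
t 12.97 pos [ 0.3724 -0.2728  0.0755] yaw 177.84 | after twist -0.0 tx,ty,tz cm [-0.01 -0.02 -0.  ] F [ 0.8  0.2 -2.7] w 0.0356
```

View pics/s13.png

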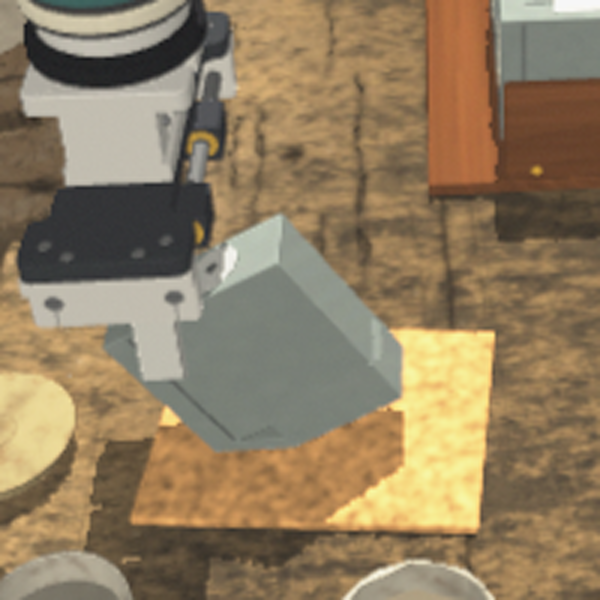

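```bash
for i in 1; do python3 -m crank '[{"tx":0,"ty":0,"tz":0.2,"twist":0,"grip":0},{"tx":0,"ty":0,"tz":0.1,"twist":0,"grip":0},{"tx":0,"ty":0,"tz":0,"twist":0,"grip":0}]'; done
```

```text
time: 13.4
tool_pos: [0.3725, -0.273, 0.0754]
ee_rot: [-3.141, 0.001, 3.104]
wrist_force: [-4.4, 3.3, 12.0]
width: 0.0357
```

```bash
python3 -m crank '[{"tx":0,"ty":0,"tz":-0.15,"twist":0,"grip":0.5},{"tx":0,"ty":0,"tz":0,"twist":0,"grip":0.7},{"tx":0,"ty":0,"tz":0,"twist":0,"grip":0.7},{"tx":0,"ty":0,"tz":0,"twist":0,"grip":0.7},{"tx":1.5,"ty":0,"tz":0,"twist":0,"grip":0.7},{"tx":2.5,"ty":0,"tz":0,"twist":0,"grip":0.7},{"tx":1.6,"ty":0,"tz":0,"twist":0,"grip":0.7},{"tx":0,"ty":0,"tz":0,"twist":0,"grip":0},{"tx":0,"ty":0,"tz":0,"twist":0,"grip":0},{"tx":0,"ty":0,"tz":0,"twist":0,"grip":0},{"tx":0,"ty":0,"tz":0,"twist":0,"grip":0}]';python3 d.py .3725 -.273 .0755
python3 - <<'E'
from h import *
c=cams.snapshot("scene");crop(c,120,240,320,440,3,"s14.png")
E
```

```text
time: 14.78
tool_pos: [0.3167, -0.2707, 0.0739]
ee_rot: [3.141, 0.0, 3.105]
wrist_force: [-0.2, -0.4, -0.5]
width: 0.0293
t 14.78 pos [ 0.3167 -0.2707  0.0739] yaw 177.88 | after twist -0.0 tx,ty,tz cm [-5.59 -0.03 -0.16] F [-0.2 -0.4 -0.5] w 0.0293
```

View pics/s14.png

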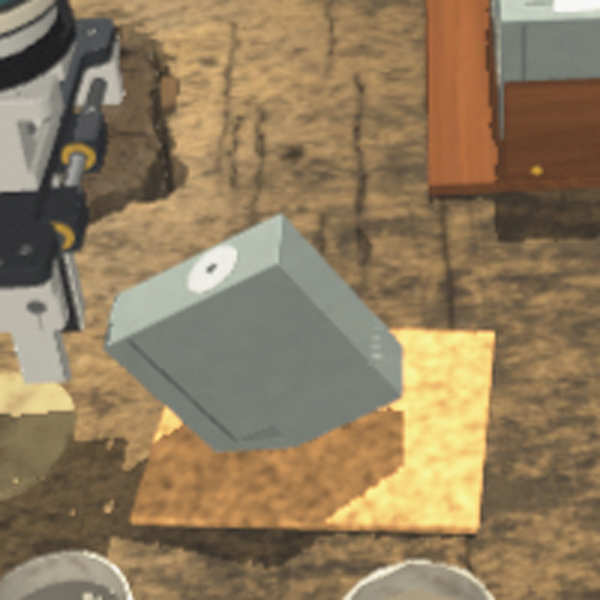

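```bash
python3 -m crank '[{"tx":-0.6,"ty":0,"tz":0,"twist":0,"grip":0},{"tx":-0.6,"ty":0,"tz":0,"twist":0,"grip":0},{"tx":-0.5,"ty":0,"tz":0,"twist":0,"grip":0},{"tx":-0.5,"ty":0,"tz":0,"twist":0,"grip":0},{"tx":-0.5,"ty":0,"tz":0,"twist":0,"grip":0},{"tx":-0.5,"ty":0,"tz":0,"twist":0,"grip":0},{"tx":-0.5,"ty":0,"tz":0,"twist":0,"grip":0},{"tx":0,"ty":0,"tz":0,"twist":0,"grip":0}]';python3 d.py .3725 -.273 .0755
python3 - <<'E'
from h import *
c=cams.snapshot("scene");crop(c,120,240,320,440,3,"s15.png")
E
```

```text
time: 15.82
tool_pos: [0.3536, -0.2721, 0.0739]
ee_rot: [3.141, 0.0, 3.104]
wrist_force: [-0.6, -0.2, -0.3]
width: 0.0004
t 15.82 pos [ 0.3536 -0.2721  0.0739] yaw 177.87 | after twist -0.0 tx,ty,tz cm [-1.89 -0.02 -0.16] F [-0.6 -0.2 -0.3] w 0.0004
```

View pics/s15.png

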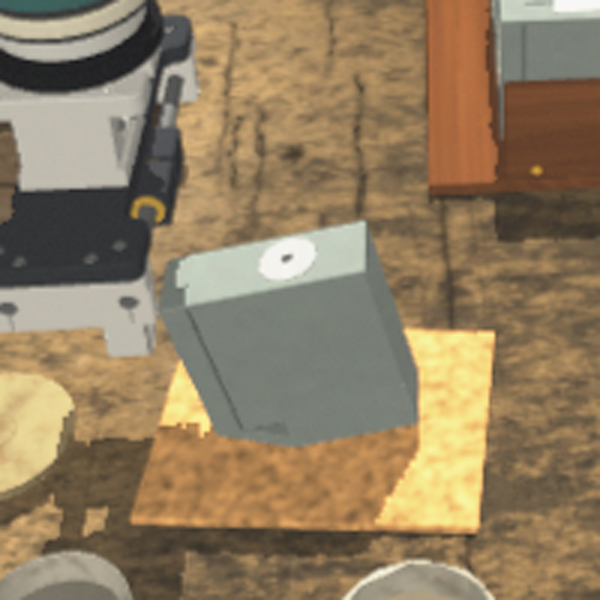

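```bash
python3 -m crank '[{"tx":-0.4,"ty":0,"tz":0,"twist":0,"grip":0},{"tx":-0.4,"ty":0,"tz":0,"twist":0,"grip":0},{"tx":-0.4,"ty":0,"tz":0,"twist":0,"grip":0},{"tx":0,"ty":0,"tz":0,"twist":0,"grip":0},{"tx":0,"ty":0,"tz":0,"twist":0,"grip":0},{"tx":1,"ty":0,"tz":0,"twist":0,"grip":0},{"tx":2,"ty":0,"tz":0,"twist":0,"grip":0}]';python3 d.py .3725 -.273 .0755
python3 - <<'E'
from h import *
c=cams.snapshot("scene");crop(c,120,240,320,440,3,"s16.png")
E
```

```text
time: 16.75
tool_pos: [0.3347, -0.2713, 0.0739]
ee_rot: [3.142, -0.0, 3.105]
wrist_force: [-0.3, -0.7, 1.1]
width: 0.0006
t 16.75 pos [ 0.3347 -0.2713  0.0739] yaw 177.89 | after twist -0.0 tx,ty,tz cm [-3.78 -0.03 -0.16] F [-0.3 -0.7  1.1] w 0.0006
```

View pics/s16.png

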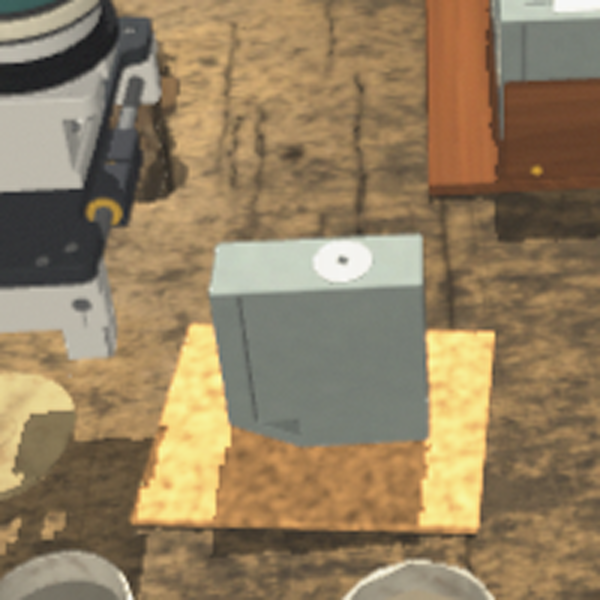

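Upright on the cork, at s16 crop (320, 340). Next, the pose of the new case and the state of the gap.

```bash
python3 -m crank '[{"tx":1,"ty":0.5,"tz":-4,"twist":0,"grip":0.6},{"tx":0,"ty":4,"tz":-4.5,"twist":0,"grip":1},{"tx":0,"ty":4,"tz":-4.5,"twist":0,"grip":1}]' | tail -5
python3 - <<'E'
from h import *
from scipy.optimize import minimize
c=cams.snapshot("scene");s=cams.snapshot("top")
def hull(S,p):
    x,y,a=p; R=np.array([[np.cos(a),-np.sin(a)],[np.sin(a),np.cos(a)]]);P=[]
    prof=[(-.05,.021),(.036,.021),(.05,.015)]
    for X,w in prof:
        for sg in(-1,1):
            for Z in((.02 if X<0 else 0),.11): P.append([*(np.array([x,y])+R@[X,sg*w]),Z])
    for sg in(-1,1): P.append([*(np.array([x,y])+R@[-.015,sg*.021]),0])
    return cv2.convexHull(proj(S,P).astype(np.float32))
M=[]
for S in(c,s):
    r=cams.outline_of(S,"case_new_center")
    for d in r: print(d["conf"],d["centre"])
    exp=proj(S,[[.461,.297,.055]])[0]
    r=[d for d in r if np.hypot(*(np.array(d["centre"])-exp))<25]
    M.append((S,r[0]["region"]) if r else None)
def cost(p):
    t=0
    for m in M:
        if m is None: continue
        S,g=m; k=8; h=hull(S,p); x0,y0=np.where(g)[1].min()-15,np.where(g)[0].min()-15
        w,hh=80,90
        im=np.zeros((hh*4,w*4),np.uint8); cv2.fillConvexPoly(im,np.round((h[:,0]-[x0,y0]+.5)*4).astype(np.int32),1)
        gg=cv2.resize(g[y0:y0+hh,x0:x0+w].astype(np.uint8),None,fx=4,fy=4,interpolation=0)
        t+=np.sum(im!=gg)/16
    return t
best=min((minimize(cost,[.461+dx,.297+dy,np.radians(7.5)],method="Nelder-Mead",options=dict(initial_simplex=[[.461+dx,.297+dy,.13],[.466,.297,.13],[.461,.302,.13],[.461,.297,.18]],xatol=1e-4,fatol=.1)) for dx,dy in((0,0),(.003,-.003))),key=lambda r:r.fun)
print(best.x,np.degrees(best.x[2]),best.fun,[m is not None for m in M])
crop(s,170,255,240,335,7,"t17.png",hull(s,best.x)[:,0]);crop(c,200,145,270,215,7,"s17.png",hull(c,best.x)[:,0])
crop(s,260,190,380,290,6,"t18.png")
E
```

```text
time: 17.18
tool_pos: [0.3279, -0.1852, 0.2052]
ee_rot: [3.141, 0.0, 3.102]
wrist_force: [1.1, 0.0, -0.0]
width: 0.0267
0.96 [236.0, 175.7]
0.69 [308.0, 228.0]
0.91 [195.9, 292.7]
[0.46182173 0.29880558 0.130443  ] 7.473833288503733 141.625 [True, True]
```

View pics/t17.png

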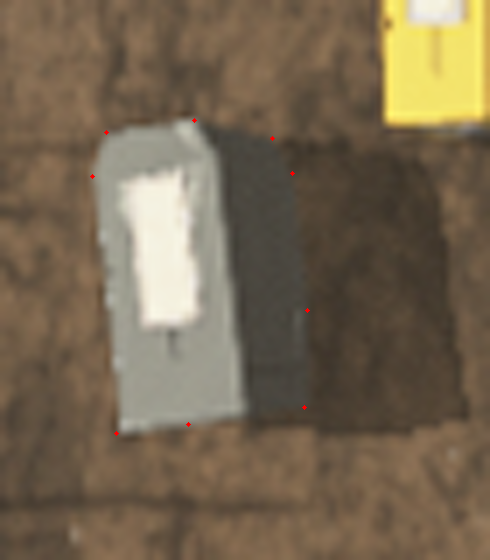

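View pics/s17.png

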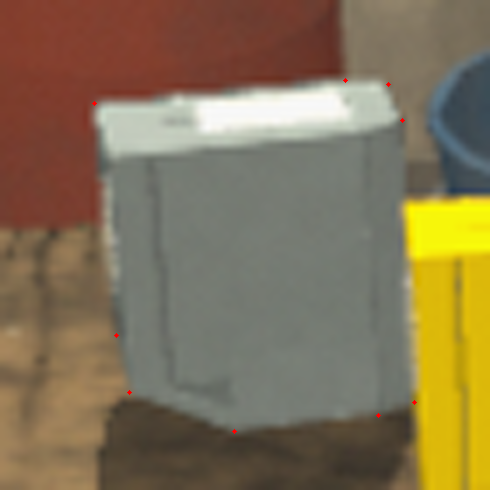

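View pics/t18.png

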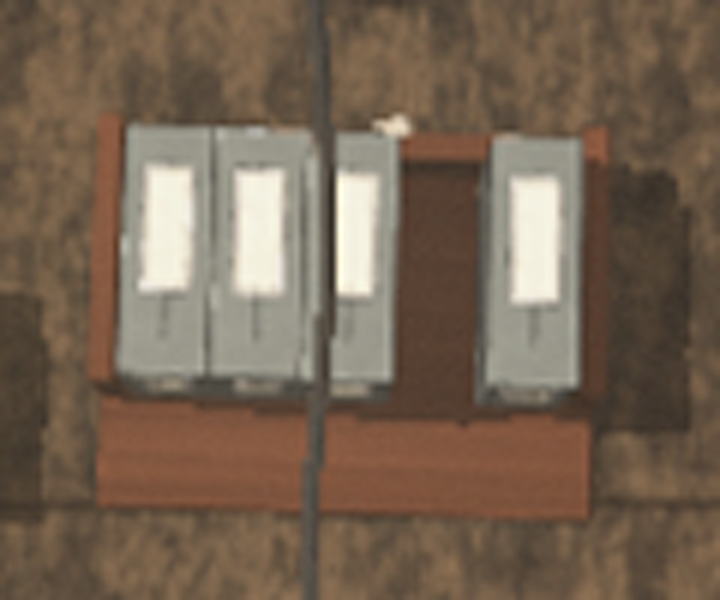

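```bash
python3 -m crank '[{"tx":0,"ty":0,"tz":0,"twist":-9.7,"grip":1},{"tx":0,"ty":0,"tz":0,"twist":0,"grip":1}]'; python3 d.py .4417 .2954 .2
```

```text
time: 17.62
tool_pos: [0.3276, -0.1862, 0.2019]
ee_rot: [3.139, -0.003, -3.013]
wrist_force: [0.4, -0.1, -0.4]
width: 0.0629
t 17.62 pos [ 0.3276 -0.1862  0.2019] yaw -172.63 | after twist -0.0 tx,ty,tz cm [-17.49  46.3    0.19] F [ 0.4 -0.1 -0.4] w 0.0629
```

```bash
python3 -m crank '[{"tx":-1,"ty":2.3,"tz":0,"twist":0,"grip":1},{"tx":-1.75,"ty":4.7,"tz":0,"twist":0,"grip":1},{"tx":-1.75,"ty":4.7,"tz":0,"twist":0,"grip":1},{"tx":-1.75,"ty":4.7,"tz":0,"twist":0,"grip":1},{"tx":-1.75,"ty":4.7,"tz":0,"twist":0,"grip":1},{"tx":-1.75,"ty":4.7,"tz":0,"twist":0,"grip":1},{"tx":-1.75,"ty":4.7,"tz":0,"twist":0,"grip":1},{"tx":-1.75,"ty":4.7,"tz":0,"twist":0,"grip":1},{"tx":-1.75,"ty":4.7,"tz":0,"twist":0,"grip":1},{"tx":-1.75,"ty":4.1,"tz":0,"twist":0,"grip":1},{"tx":-1.5,"ty":2.3,"tz":0,"twist":0,"grip":1},{"tx":0,"ty":0,"tz":0,"twist":0,"grip":1}]'; python3 d.py .4417 .2954 .055
```

```text
time: 19.12
tool_pos: [0.4487, 0.2974, 0.2015]
ee_rot: [-3.14, -0.004, -3.011]
wrist_force: [-0.3, -0.2, -0.4]
width: 0.0937
t 19.12 pos [0.4487 0.2974 0.2015] yaw -172.52 | after twist -0.0 tx,ty,tz cm [ 0.72 -0.1  14.65] F [-0.3 -0.2 -0.4] w 0.0937
```

```bash
python3 -m crank '[{"tx":0.7,"ty":-0.1,"tz":0,"twist":0,"grip":1},{"tx":0,"ty":0,"tz":3,"twist":0,"grip":1},{"tx":0,"ty":0,"tz":4,"twist":0,"grip":1},{"tx":0,"ty":0,"tz":4,"twist":0,"grip":1},{"tx":0,"ty":0,"tz":2.6,"twist":0,"grip":1},{"tx":0,"ty":0,"tz":1,"twist":0,"grip":1},{"tx":0,"ty":0,"tz":0,"twist":0,"grip":1}]'; python3 d.py .4417 .2954 .055
python3 - <<'E'
from h import *
c=cams.snapshot("scene");crop(c,160,80,320,240,4,"s19.png")
E
```

```text
time: 20.0
tool_pos: [0.4415, 0.2941, 0.058]
ee_rot: [-3.141, -0.0, -3.011]
wrist_force: [0.3, -0.7, -0.7]
width: 0.0943
t 20.0 pos [0.4415 0.2941 0.058 ] yaw -172.53 | after twist -0.0 tx,ty,tz cm [-0.03  0.12  0.3 ] F [ 0.3 -0.7 -0.7] w 0.0943
```

View pics/s19.png

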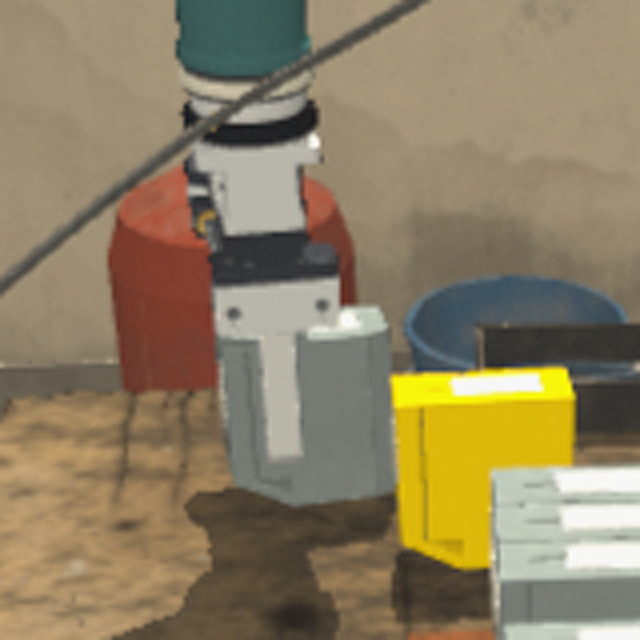

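```bash
python3 -m crank '[{"tx":0,"ty":0.1,"tz":0,"twist":0,"grip":0},{"tx":0,"ty":0,"tz":0,"twist":0,"grip":0},{"tx":0,"ty":0,"tz":0,"twist":0,"grip":0},{"tx":0,"ty":0,"tz":0,"twist":0,"grip":0},{"tx":0,"ty":0,"tz":0,"twist":0,"grip":0},{"tx":0,"ty":0,"tz":0,"twist":0,"grip":0},{"tx":0,"ty":0,"tz":-1,"twist":0,"grip":0},{"tx":0,"ty":0,"tz":-3,"twist":0,"grip":0},{"tx":0,"ty":0,"tz":-4,"twist":0,"grip":0},{"tx":0,"ty":0,"tz":-4,"twist":0,"grip":0},{"tx":0,"ty":0,"tz":-1.5,"twist":0,"grip":0},{"tx":0,"ty":0,"tz":0,"twist":0,"grip":0}]'
python3 - <<'E'
from h import *
c=cams.snapshot("scene");crop(c,160,40,320,240,3,"s20.png")
E
```

```text
time: 21.55
tool_pos: [0.442, 0.2962, 0.1937]
ee_rot: [3.141, 0.002, -3.01]
wrist_force: [0.4, -0.3, -3.3]
width: 0.042
```

View pics/s20.png

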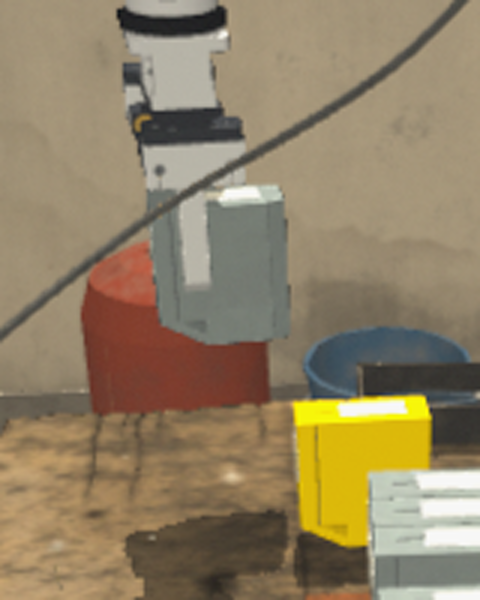

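```bash
python3 -m crank '[{"tx":0,"ty":0,"tz":0,"twist":4.8,"grip":0},{"tx":0,"ty":0,"tz":0,"twist":4.9,"grip":0},{"tx":0,"ty":0,"tz":0,"twist":0,"grip":0}]'; python3 d.py .4726 -.0282 .1937
```

```text
time: 21.98
tool_pos: [0.4406, 0.2954, 0.1903]
ee_rot: [-3.139, -0.004, 3.105]
wrist_force: [0.2, -0.4, -2.5]
width: 0.0419
t 21.98 pos [0.4406 0.2954 0.1903] yaw 177.9 | after twist -0.0 tx,ty,tz cm [ -4.38 -32.22  -0.34] F [ 0.2 -0.4 -2.5] w 0.0419
```

```bash
python3 -m crank '[{"tx":0,"ty":-1.5,"tz":-0.2,"twist":0,"grip":0},{"tx":0,"ty":-3.5,"tz":0,"twist":0,"grip":0},{"tx":0,"ty":-4.5,"tz":0,"twist":0,"grip":0},{"tx":0,"ty":-4.5,"tz":0,"twist":0,"grip":0},{"tx":-0.5,"ty":-4.5,"tz":0,"twist":0,"grip":0},{"tx":-1,"ty":-4.5,"tz":0,"twist":0,"grip":0},{"tx":-1,"ty":-4.5,"tz":0,"twist":0,"grip":0},{"tx":-1,"ty":-3,"tz":0,"twist":0,"grip":0},{"tx":-0.9,"ty":-1.7,"tz":0,"twist":0,"grip":0},{"tx":0,"ty":0,"tz":0,"twist":0,"grip":0},{"tx":0,"ty":0,"tz":0,"twist":0,"grip":0}]'; python3 d.py .4726 -.0282 .072
```

```text
time: 23.35
tool_pos: [0.4732, -0.0266, 0.1948]
ee_rot: [3.141, -0.001, 3.105]
wrist_force: [0.2, 0.3, -2.4]
width: 0.042
t 23.35 pos [ 0.4732 -0.0266  0.1948] yaw 177.91 | after twist -0.0 tx,ty,tz cm [ 0.06 -0.16 12.28] F [ 0.2  0.3 -2.4] w 0.042
```

```bash
python3 -m crank '[{"tx":0,"ty":-0.15,"tz":2,"twist":0,"grip":0},{"tx":0,"ty":0,"tz":3.5,"twist":0,"grip":0},{"tx":0,"ty":0,"tz":3.5,"twist":0,"grip":0},{"tx":0,"ty":0,"tz":2,"twist":0,"grip":0},{"tx":0,"ty":0,"tz":1.1,"twist":0,"grip":0},{"tx":0,"ty":0,"tz":0,"twist":0,"grip":0},{"tx":0,"ty":0,"tz":0,"twist":0,"grip":0}]'; python3 d.py .4726 -.0282 .068
python3 - <<'E'
from h import *
c=cams.snapshot("scene");s=cams.snapshot("top");crop(c,220,140,380,310,4,"s21.png");crop(s,260,190,380,290,5,"t21.png")
E
```

```text
time: 24.22
tool_pos: [0.4744, -0.0288, 0.0752]
ee_rot: [-3.141, 0.002, 3.105]
wrist_force: [0.4, 0.4, -1.7]
width: 0.0418
t 24.23 pos [ 0.4744 -0.0288  0.0752] yaw 177.88 | after twist -0.0 tx,ty,tz cm [0.18 0.05 0.72] F [ 0.4  0.4 -1.7] w 0.0418
```

View pics/s21.png

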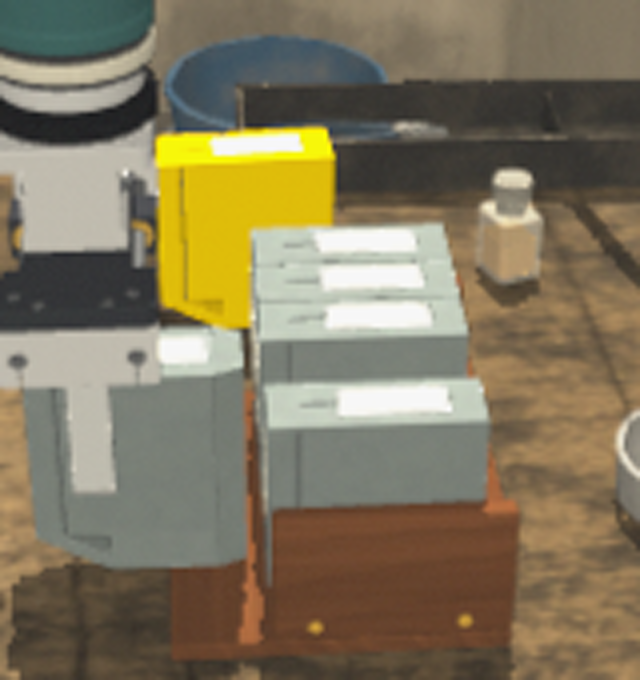

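View pics/t21.png

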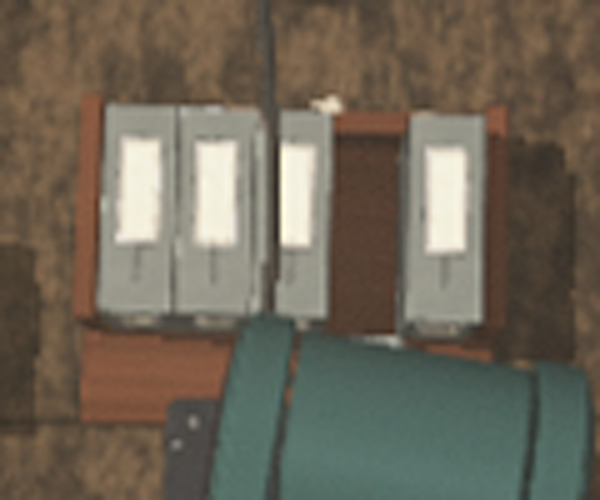

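Run:
```python
from h import *
s=cams.snapshot("top")
a=np.radians(-2.1);x0=np.array([.4744+.02,-.0288]);R=np.array([[np.cos(a),-np.sin(a)],[np.sin(a),np.cos(a)]])
P=[[*(x0+R@[X,y]),.1275] for X,y in((.05,.015),(.05,-.015),(.036,.021),(.036,-.021))]
print(proj(s,P)); crop(s,310,235,355,270,14,"t22.png",proj(s,P))
```

```text
[[326.6111433  256.47979099]
 [339.43413769 256.82943137]
 [323.90209284 262.38557723]
 [341.89194673 262.87722806]]
```

View pics/t22.png

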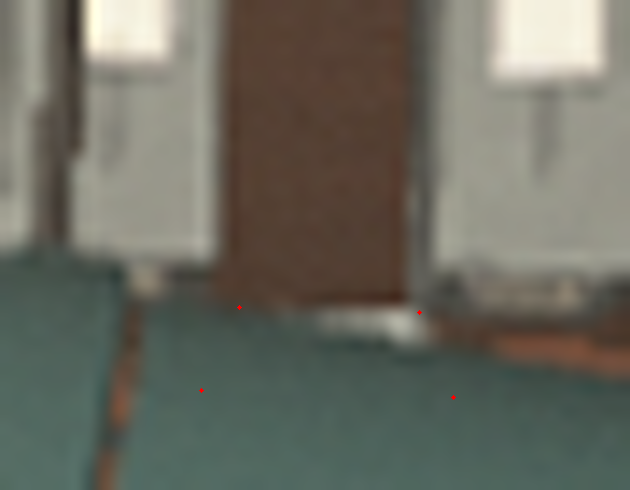

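```bash
python3 -m crank '[{"tx":0,"ty":0,"tz":0.6,"twist":0,"grip":0},{"tx":0,"ty":0,"tz":0,"twist":0,"grip":0},{"tx":-0.6,"ty":0,"tz":0,"twist":0,"grip":0},{"tx":-0.6,"ty":0,"tz":0,"twist":0,"grip":0},{"tx":-0.4,"ty":0,"tz":0,"twist":0,"grip":0},{"tx":-0.4,"ty":0,"tz":0,"twist":0,"grip":0},{"tx":0,"ty":0,"tz":0,"twist":0,"grip":0}]'; python3 d.py .5375 -.0305 .068
python3 -m crank '[{"tx":-0.4,"ty":0,"tz":0,"twist":0,"grip":0},{"tx":-0.4,"ty":0,"tz":0,"twist":0,"grip":0},{"tx":0,"ty":0,"tz":0,"twist":0,"grip":0}]'; python3 d.py .5375 -.0305 .068
python3 - <<'E'
from h import *
c=cams.snapshot("scene");s=cams.snapshot("top");crop(c,220,140,380,310,4,"s23.png");crop(s,260,190,380,290,5,"t23.png")
E
```

```text
time: 25.25
tool_pos: [0.4938, -0.0297, 0.0679]
ee_rot: [3.142, -0.0, 3.104]
wrist_force: [-0.3, 0.2, -1.9]
width: 0.042
t 25.25 pos [ 0.4938 -0.0297  0.0679] yaw 177.85 | after twist -0.0 tx,ty,tz cm [-4.37  0.08 -0.01] F [-0.3  0.2 -1.9] w 0.042
time: 25.62
tool_pos: [0.502, -0.0302, 0.068]
ee_rot: [-3.141, 0.001, 3.104]
wrist_force: [-0.0, -0.4, -1.6]
width: 0.0422
t 25.62 pos [ 0.502  -0.0302  0.068 ] yaw 177.84 | after twist -0.0 tx,ty,tz cm [-3.55  0.1  -0.  ] F [-0.  -0.4 -1.6] w 0.0422
```

View pics/s23.png

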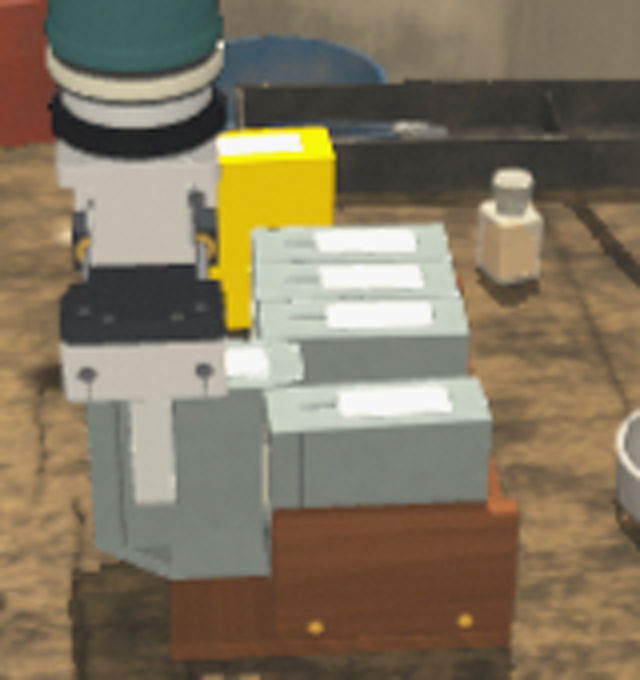

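View pics/t23.png

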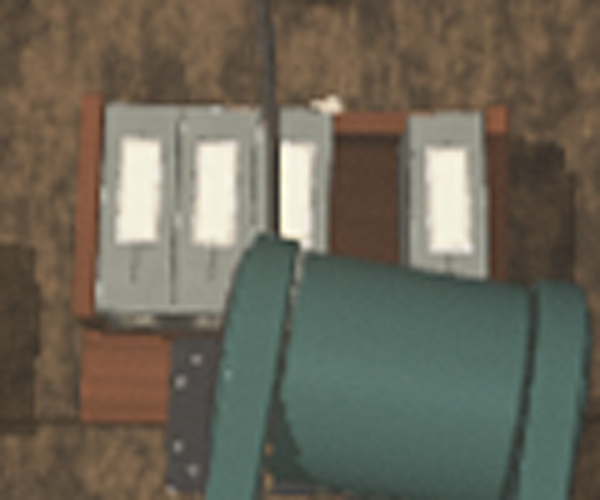

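```bash
python3 -m crank '[{"tx":-0.4,"ty":0,"tz":0,"twist":0,"grip":0},{"tx":-0.4,"ty":0,"tz":0,"twist":0,"grip":0},{"tx":-0.4,"ty":0,"tz":0,"twist":0,"grip":0},{"tx":-0.4,"ty":0,"tz":0,"twist":0,"grip":0},{"tx":0,"ty":0,"tz":0,"twist":0,"grip":0}]'; 
python3 -m crank '[{"tx":-0.4,"ty":0,"tz":0.05,"twist":0,"grip":0},{"tx":-0.4,"ty":0,"tz":0.05,"twist":0,"grip":0},{"tx":-0.4,"ty":0,"tz":0,"twist":0,"grip":0},{"tx":0,"ty":0,"tz":0,"twist":0,"grip":0}]'; python3 d.py .5375 -.0305 .068
python3 - <<'E'
from h import *
c=cams.snapshot("scene");s=cams.snapshot("top");crop(c,220,140,380,310,4,"s24.png");crop(s,260,190,380,290,5,"t24.png")
E
```

```text
time: 26.35
tool_pos: [0.518, -0.0305, 0.068]
ee_rot: [3.141, 0.001, 3.104]
wrist_force: [-0.0, -0.4, -3.5]
width: 0.042
time: 26.85
tool_pos: [0.5305, -0.0312, 0.0679]
ee_rot: [-3.141, 0.002, 3.104]
wrist_force: [-1.6, -1.7, 4.0]
width: 0.042
t 26.85 pos [ 0.5305 -0.0312  0.0679] yaw 177.84 | after twist -0.0 tx,ty,tz cm [-0.7   0.1  -0.01] F [-1.6 -1.7  4. ] w 0.042
```

View pics/s24.png

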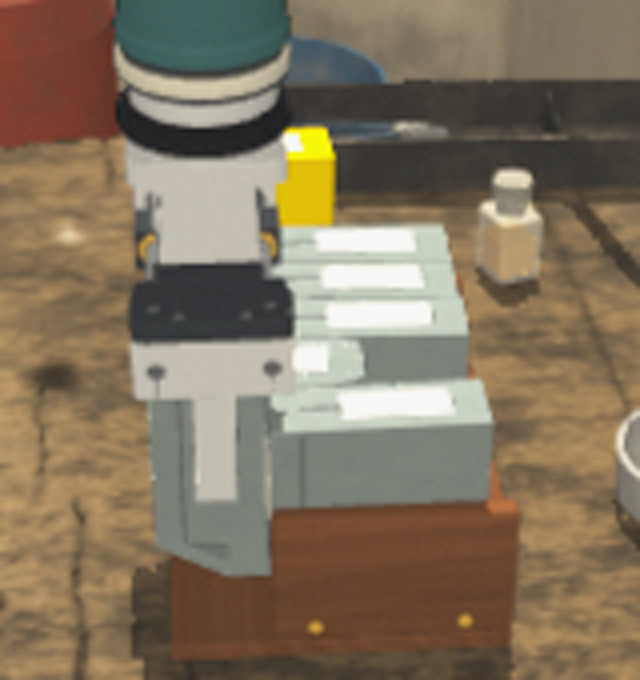

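View pics/t24.png

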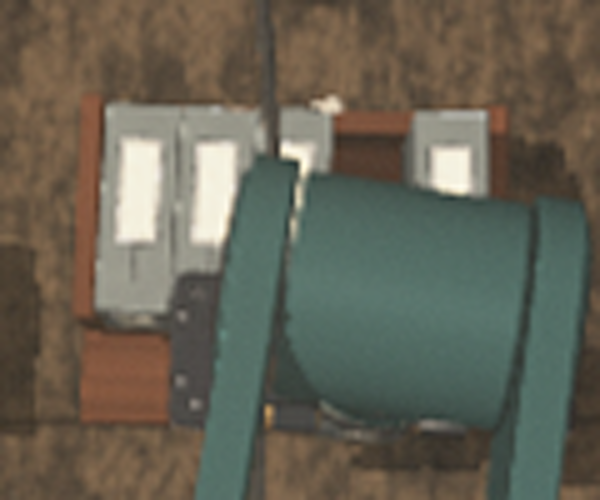

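```bash
python3 -m crank '[{"tx":0,"ty":0,"tz":-0.1,"twist":0,"grip":0.5},{"tx":0,"ty":0,"tz":0,"twist":0,"grip":0.7},{"tx":0,"ty":0,"tz":0,"twist":0,"grip":0.7},{"tx":0,"ty":0,"tz":0,"twist":0,"grip":0.7},{"tx":2,"ty":0,"tz":0,"twist":0,"grip":0.7},{"tx":3,"ty":0,"tz":0,"twist":0,"grip":0.7},{"tx":0.5,"ty":0,"tz":0.5,"twist":0,"grip":0},{"tx":0,"ty":0,"tz":0.6,"twist":0,"grip":0},{"tx":0,"ty":0,"tz":0,"twist":0,"grip":0},{"tx":0,"ty":0,"tz":0,"twist":0,"grip":0},{"tx":0,"ty":0,"tz":0,"twist":0,"grip":0}]'; python3 d.py .5375 -.0305 .068
python3 - <<'E'
from h import *
c=cams.snapshot("scene");s=cams.snapshot("top");crop(c,220,140,380,310,4,"s25.png");crop(s,260,190,380,290,5,"t25.png")
E
```

```text
time: 28.32
tool_pos: [0.475, -0.0291, 0.0571]
ee_rot: [3.142, 0.0, 3.104]
wrist_force: [0.1, 0.7, -0.6]
width: 0.0194
t 28.32 pos [ 0.475  -0.0291  0.0571] yaw 177.85 | after twist -0.0 tx,ty,tz cm [-6.25  0.09 -1.09] F [ 0.1  0.7 -0.6] w 0.0194
```

View pics/s25.png

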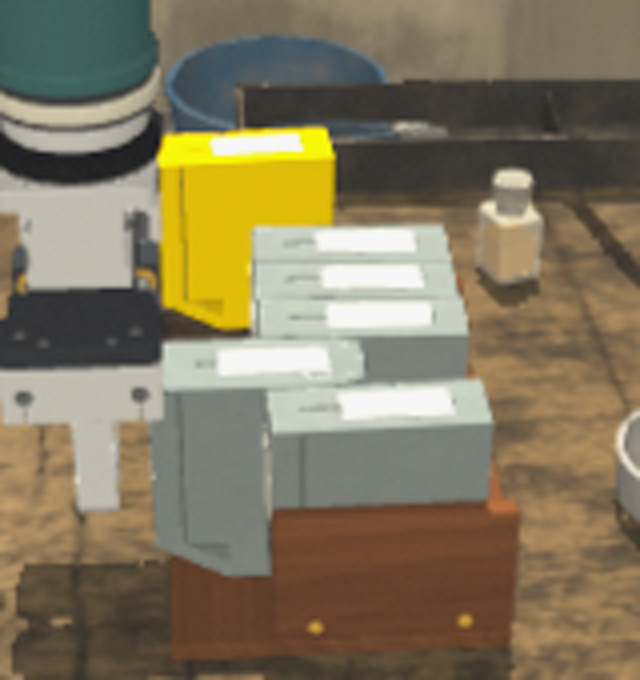

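View pics/t25.png

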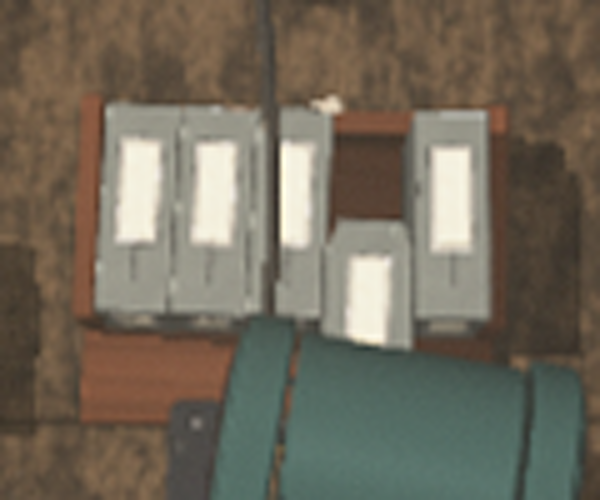

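```bash
python3 -m crank '[{"tx":-0.7,"ty":0,"tz":0,"twist":0,"grip":0},{"tx":-0.7,"ty":0,"tz":0,"twist":0,"grip":0},{"tx":-0.5,"ty":0,"tz":0,"twist":0,"grip":0},{"tx":-0.5,"ty":0,"tz":0,"twist":0,"grip":0},{"tx":-0.5,"ty":0,"tz":0,"twist":0,"grip":0},{"tx":-0.5,"ty":0,"tz":0,"twist":0,"grip":0},{"tx":-0.5,"ty":0,"tz":0,"twist":0,"grip":0},{"tx":0,"ty":0,"tz":0,"twist":0,"grip":0}]'; 
python3 -m crank '[{"tx":-0.5,"ty":0,"tz":0,"twist":0,"grip":0},{"tx":-0.5,"ty":0,"tz":0,"twist":0,"grip":0},{"tx":-0.5,"ty":0,"tz":0,"twist":0,"grip":0},{"tx":-0.5,"ty":0,"tz":0,"twist":0,"grip":0},{"tx":0,"ty":0,"tz":0,"twist":0,"grip":0}]'; python3 d.py .544 -.0315 .057
python3 - <<'E'
from h import *
c=cams.snapshot("scene");s=cams.snapshot("top");crop(c,220,140,380,310,4,"s26.png");crop(s,260,190,380,290,5,"t26.png")
E
```

```text
time: 29.42
tool_pos: [0.5141, -0.0304, 0.057]
ee_rot: [3.141, 0.001, 3.104]
wrist_force: [0.1, -0.6, 0.3]
width: 0.0002
time: 30.05
tool_pos: [0.5342, -0.0312, 0.057]
ee_rot: [3.141, 0.001, 3.104]
wrist_force: [0.5, 0.2, -1.0]
width: 0.0003
t 30.05 pos [ 0.5342 -0.0312  0.057 ] yaw 177.85 | after twist -0.0 tx,ty,tz cm [-0.98  0.01  0.  ] F [ 0.5  0.2 -1. ] w 0.0003
```

View pics/s26.png

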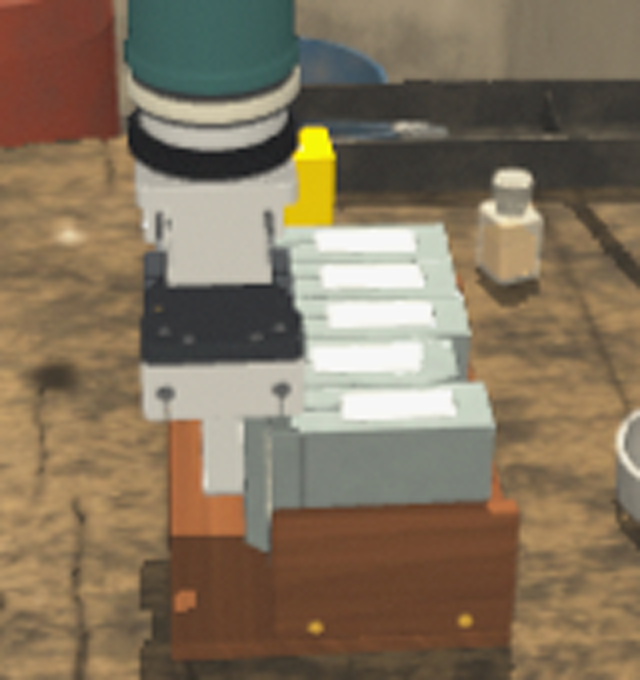

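View pics/t26.png

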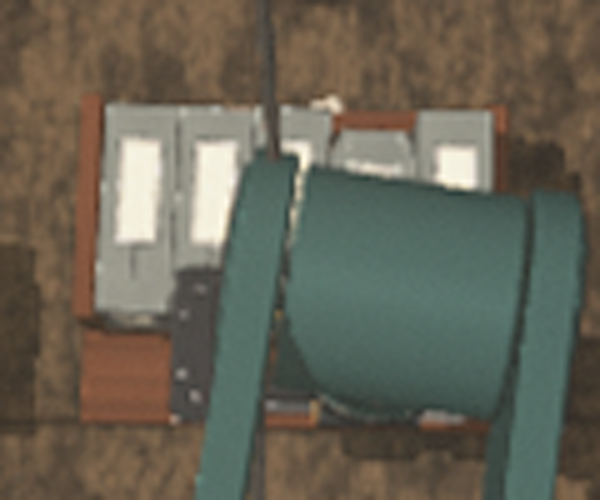

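```bash
python3 -m crank '[{"tx":-0.3,"ty":0,"tz":0,"twist":0,"grip":0},{"tx":-0.3,"ty":0,"tz":0,"twist":0,"grip":0},{"tx":0,"ty":0,"tz":0,"twist":0,"grip":0}]'; python3 -m crank '[{"tx":-0.2,"ty":0,"tz":0,"twist":0,"grip":0},{"tx":0,"ty":0,"tz":0,"twist":0,"grip":0}]';python3 -m crank '[{"tx":-0.1,"ty":0,"tz":0,"twist":0,"grip":0},{"tx":0,"ty":0,"tz":0,"twist":0,"grip":0}]'
python3 - <<'E'
from h import *
c=cams.snapshot("scene");crop(c,220,140,380,310,4,"s27.png")
E
```

```text
time: 30.52
tool_pos: [0.5398, -0.0315, 0.057]
ee_rot: [3.142, 0.001, 3.104]
wrist_force: [-0.2, -0.8, -0.9]
width: 0.0006
time: 30.78
tool_pos: [0.5416, -0.0315, 0.057]
ee_rot: [3.142, 0.0, 3.104]
wrist_force: [-1.2, 0.2, 0.9]
width: 0.0007
time: 31.02
tool_pos: [0.5424, -0.0315, 0.0569]
ee_rot: [3.142, -0.0, 3.104]
wrist_force: [-1.3, -0.3, 0.6]
width: 0.0001
```

View pics/s27.png

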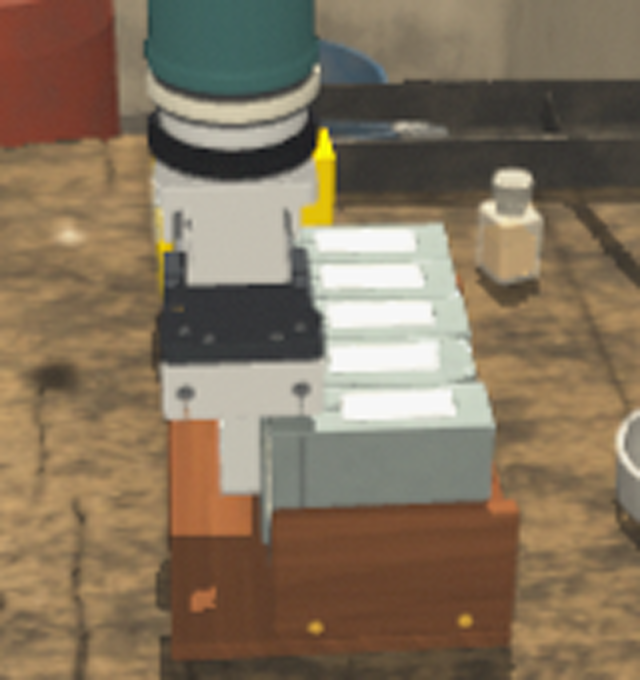

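```bash
python3 -m crank '[{"tx":-0.1,"ty":0,"tz":0,"twist":0,"grip":0},{"tx":0,"ty":0,"tz":0,"twist":0,"grip":0}]'|sed -n '2p;4p'; python3 -m crank '[{"tx":-0.1,"ty":0,"tz":0,"twist":0,"grip":0},{"tx":0,"ty":0,"tz":0,"twist":0,"grip":0}]'|sed -n '2p;4p';python3 -m crank '[{"tx":-0.1,"ty":0,"tz":0,"twist":0,"grip":0},{"tx":0,"ty":0,"tz":0,"twist":0,"grip":0}]'|sed -n '2p;4p'
```

```text
tool_pos: [0.5435, -0.0316, 0.0569]
wrist_force: [-1.4, -0.3, 1.3]
tool_pos: [0.5445, -0.0316, 0.0569]
wrist_force: [-0.7, 0.5, 0.6]
tool_pos: [0.5453, -0.0317, 0.057]
wrist_force: [-2.4, -0.3, 0.6]
```

```bash
python3 -m crank '[{"tx":-0.1,"ty":0,"tz":0,"twist":0,"grip":0},{"tx":0,"ty":0,"tz":0,"twist":0,"grip":0}]'|sed -n '2p;4p'; python3 -m crank '[{"tx":-0.1,"ty":0,"tz":0,"twist":0,"grip":0},{"tx":0,"ty":0,"tz":0,"twist":0,"grip":0}]'|sed -n '2p;4p'
python3 - <<'E'
from h import *
c=cams.snapshot("scene");crop(c,270,210,350,310,6,"s28.png")
E
```

```text
tool_pos: [0.5454, -0.0319, 0.057]
wrist_force: [-6.2, -1.1, 3.2]
tool_pos: [0.5454, -0.032, 0.0569]
wrist_force: [-7.5, -1.1, 4.2]
```

View pics/s28.png

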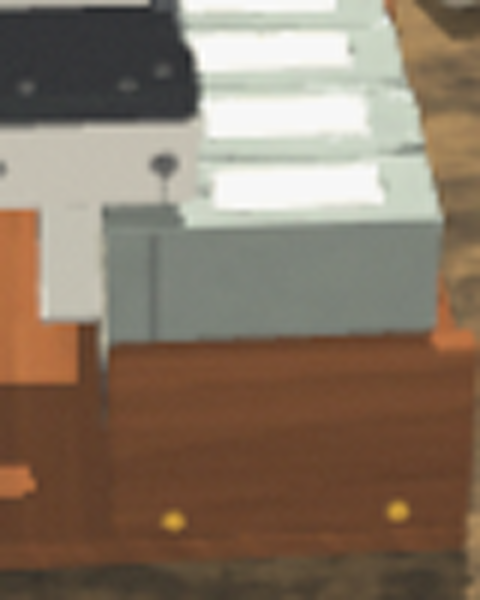

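```bash
python3 -m crank '[{"tx":-0.15,"ty":0,"tz":0,"twist":0,"grip":0},{"tx":0,"ty":0,"tz":0,"twist":0,"grip":0}]'|sed -n '2p;4p'; python3 -m crank '[{"tx":0.5,"ty":0,"tz":0,"twist":0,"grip":0},{"tx":2,"ty":0,"tz":0,"twist":0,"grip":0},{"tx":4,"ty":0,"tz":0,"twist":0,"grip":0},{"tx":2,"ty":0,"tz":-3,"twist":0,"grip":0},{"tx":3,"ty":2,"tz":-4,"twist":0,"grip":0},{"tx":3,"ty":4,"tz":-3,"twist":0,"grip":0},{"tx":2,"ty":4,"tz":-2,"twist":0,"grip":0},{"tx":0,"ty":0,"tz":0,"twist":0,"grip":0},{"tx":0,"ty":0,"tz":0,"twist":0,"grip":0}]'
python3 - <<'E'
from h import *
c=cams.snapshot("scene");s=cams.snapshot("top");cv2.imwrite("pics/s29.png",c["frame"][:,:,::-1]);crop(c,250,170,370,310,4,"s29c.png");crop(s,260,190,380,290,6,"t29.png")
for q in("oil_vial","tin_brown","steel_bowl"):
    r=cams.outline_of(s,q); print(q,[d["centre"] for d in r][:2])
E
```

```text
tool_pos: [0.5455, -0.0322, 0.0569]
wrist_force: [-13.4, -0.6, 7.2]
time: 33.75
tool_pos: [0.3883, 0.0742, 0.1768]
ee_rot: [-3.141, 0.001, 3.105]
wrist_force: [0.1, -0.6, 0.4]
width: 0.0001
oil_vial [[227.4, 190.7]]
tin_brown [[420.2, 199.7]]
steel_bowl [[320.8, 170.3], [419.1, 304.0]]
```

View pics/s29.png

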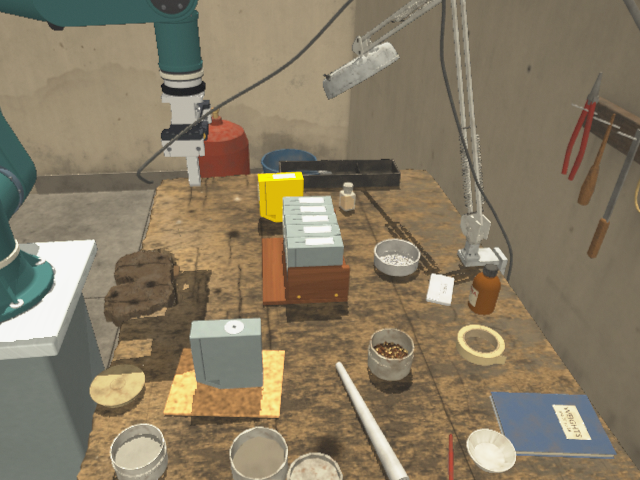

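View pics/s29c.png

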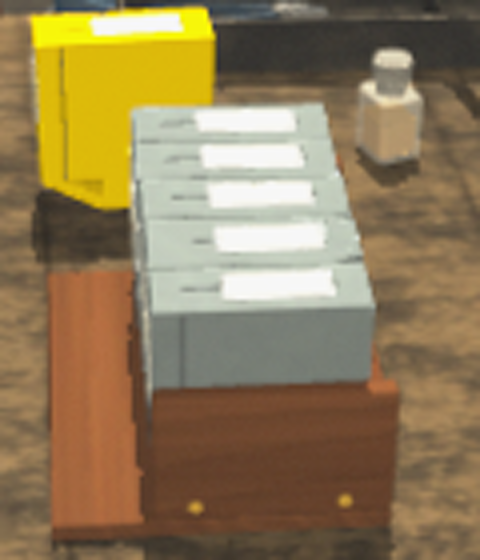

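View pics/t29.png

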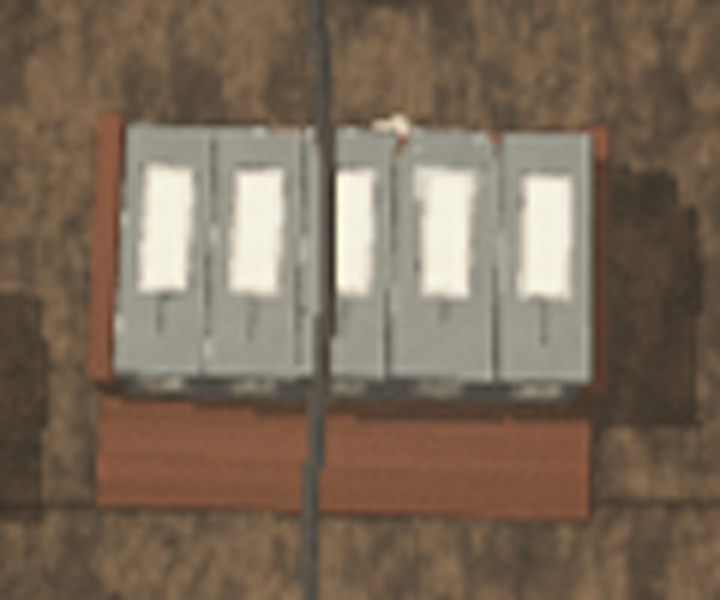

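The new case is flush in the row and all five stand upright. The round-plate case stands on the pad at scene (227, 355). The vial, tin and bowl are where they were in the first scene picture, and the arm is clear of everything.

```bash
python3 -c "
from bench import ticket,get_obs
print(get_obs()['time']); print(ticket.close_job())"
```

```text
34.0
the job is handed in; nothing more can be done
None
```

The job is done and was handed in at 34.0 s of the 72 s allowed. The hand-in reports no verdict.

**What I did:**
- **Tilting out:** I pulled the round-plate cassette forward by its top from behind until it fell to its 30° lean, with its foot still in the row.
- **Onto the pad:** I gripped it by its sides, lifted it out, set it leaning on the cork pad, then pushed it back until it stood upright.
- **New cassette:** I gripped it by its sides towards the front, slid it nose first into the gap, released it and pushed its front until it stopped. At the stop the push force rose to about 13 N with no further movement.

**Last checks:**
- **Rack:** both cameras show five cassettes upright, with the new one flush with its neighbours.
- **Pad:** the round-plate cassette stands upright on the cork.
- **Bystanders:** in the scene picture the vial, tin and bowl have not moved. The network's top-view centres for them differed by 2 to 5 pixels from the first ones. I put that down to its scatter, since the scene picture shows no shift.
- **Robot:** the gripper was clear of everything at hand-in. The largest wrist force I read was about 15 N.

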